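# Find the rejected sub-plate by its marked underside

### The job

Check the undersides of all three look-alike aluminium plates on the blue rack: tip each one up on its rear end so that it leans back against the rack's rail, until all three stand leaning there. Then take the one with the red mark on its underside out and set it down (do not drop it) inside the red bin; the two good plates stay on the rack.

Things in the scene. Friction and masses are not known exactly. Their poses are not given: they have to be found in the camera images.
- rack: fixed blue rack; origin on the bench below its middle; x to its rear (to the robot's right, within 15 degrees), y along its length (340 mm), z up. Deck top at z = 60 mm, x = -64 to +5 mm; behind it a foot groove 5 mm deep, x = +5 to +33 mm. Below the plates' front overhang it is free down to the bench. Plates lie side by side in bays centred about y = -105, 0, +105 mm
- rack_kerb (a point): middle of the top front edge of the rack's rear kerb, which stands 16 mm above the deck along its whole length (front face at rack x = +33 mm). A plate whose front end is lifted turns about its lower rear edge, which drops into the foot groove and may slide back to the kerb
- rack_rail (a point): middle of the round steel rail, 10 mm thick, along the rack's y at rack x = +52, z = 128 mm, on posts at y = +-164 mm. A plate tipped past upright stands with its rear end in the groove and leans back 10 to 25 degrees on kerb and rail, its underside facing left; its upper 40 mm stays free above the rail, with finger room on both sides
- plate_a: one of three look-alike aluminium plates, 120 (x) x 80 (y) x 14 mm, 0.3 to 0.6 kg; origin centre of its underside, z to its top face. Lies flat, x along the rack's x (within 3 degrees), rear end (+x) 4 to 14 mm before the kerb, front end overhanging the deck by 27 to 37 mm. Any bay. One of the three (not told which) has a red disc, 32 mm across, amid its underside, hidden till tipped up
- plate_b: one of three look-alike aluminium plates, 120 (x) x 80 (y) x 14 mm, 0.3 to 0.6 kg; origin centre of its underside, z to its top face. Lies flat, x along the rack's x (within 3 degrees), rear end (+x) 4 to 14 mm before the kerb, front end overhanging the deck by 27 to 37 mm. Any bay. One of the three (not told which) has a red disc, 32 mm across, amid its underside, hidden till tipped up
- plate_c: one of three look-alike aluminium plates, 120 (x) x 80 (y) x 14 mm, 0.3 to 0.6 kg; origin centre of its underside, z to its top face. Lies flat, x along the rack's x (within 3 degrees), rear end (+x) 4 to 14 mm before the kerb, front end overhanging the deck by 27 to 37 mm. Any bay. One of the three (not told which) has a red disc, 32 mm across, amid its underside, hidden till tipped up
- reject_bin: fixed open-topped red bin, outside 190 (x) x 150 (y) x 60 mm high, walls and floor 5 mm; origin at the centre of its underside. A plate may lie, stand or lean in it
Mind the look-alikes: they are no part of the job. Leave any green or yellow look-alike of the plate_c alone.

How it is judged:
On the way:
1. all three plates stand on their rear ends on the rack at once, leaning back against the rail, undersides to the left (angle between plate_a's own z axis and vertical between 1.62 and 2.2 rad and z of plate_a in the frame of rack between 0.05 and 0.15 m and x of plate_a in the frame of rack between -0.09 and 0.09 m and y of plate_a in the frame of rack between -0.17 and 0.17 m and linear speed of each of plate_a, plate_b, plate_c below 0.05 m/s and angle between plate_b's own z axis and vertical between 1.62 and 2.2 rad and z of plate_b in the frame of rack between 0.05 and 0.15 m and x of plate_b in the frame of rack between -0.09 and 0.09 m and y of plate_b in the frame of rack between -0.17 and 0.17 m and angle between plate_c's own z axis and vertical between 1.62 and 2.2 rad and z of plate_c in the frame of rack between 0.05 and 0.15 m and x of plate_c in the frame of rack between -0.09 and 0.09 m and y of plate_c in the frame of rack between -0.17 and 0.17 m), for 0.2 s.
At the end, for the whole second after the job is handed in: the plate with the red mark rests inside the red bin (its middle within the bin's walls and less than 80 mm above the bench), and both unmarked plates rest on the rack, flat or leaning on the rail (x of plate_b in the frame of reject_bin between -0.095 and 0.095 m and y of plate_b in the frame of reject_bin between -0.075 and 0.075 m and z of plate_b in the frame of reject_bin below 0.08 m and linear speed of each of plate_b, plate_a, plate_c below 0.02 m/s and z of plate_a in the frame of rack between 0.05 and 0.15 m and x of plate_a in the frame of rack between -0.09 and 0.09 m and y of plate_a in the frame of rack between -0.17 and 0.17 m and z of plate_c in the frame of rack between 0.05 and 0.15 m and x of plate_c in the frame of rack between -0.09 and 0.09 m and y of plate_c in the frame of rack between -0.17 and 0.17 m); the robot touches nothing.
It fails at once if the marked plate was dropped or thrown (moving faster than 1.3 m/s while not touched by the fingers) (linear speed of plate_b above 1.3 m/s and contact force between the fingers and plate_b below 0.1 N).
It fails at once if an unmarked plate left the rack (not (z of plate_a in the frame of rack above 0.03 m and horizontal distance between plate_a and rack below 0.2 m) or not (z of plate_c in the frame of rack above 0.03 m and horizontal distance between plate_c and rack below 0.2 m)).
It also fails if it takes over 72 s, if anything falls off the work surface, if the arm or the gripper's body presses on something with over 40 N, if the wrist force passes 120 N, or if a joint passes its speed limit or range.

### The arm

A 6-joint arm with a two-finger parallel gripper is mounted at the origin on a cart in front of the work surface, level with it; the furniture and walls round the work are solid. World frame = base frame: x ahead of the robot, y to its left, z up, the work surface at z = 0. Lengths are in m, angles in rad, forces in N, time in s.
With the tool pointing down it reaches from about 0.275 to 0.75 m from the base axis. Payload 10.2 kg.
Tool frame: the origin (TCP) lies between the finger pads; the fingertips stand 19 mm ahead of it and the grasp point (between the pads) is the TCP; z points along the fingers, x is the direction in which the jaws open and shut, and the axes are right-handed (so a half turn about z gives the same grasp; the last joint's range is limited). The gripper opens to 85 mm and grips with 20 to 120 N. Pads are 22 mm wide; open, the fingers measure 114 mm over their backs; the gripper's body (76 mm by 85 mm) begins 54 mm behind the grasp point. The pads swing forward as they close: fully open they stand 13 mm farther back than shut.
Start: joints at [1.107, 0.313, 1.498, -0, 1.331, -0.223], TCP at [0.125, 0.51, 0.25] pointing down, gripper open.
Joint ranges: [-2.94, 2.94], [-0.97, 2.17], [0.19, 2.56], [-1.23, 4.37], [0.02, 3.11], [-2.88, 2.88]. Speed limits (rad/s): [2.39, 2.39, 3.01, 3.14, 3.14, 3.14].

### API

Orientations are given as a unit quaternion [w, x, y, z].
In Python, from bench import r, optics gives the robot as it stands.
- The arm moves only by the tool move_arm, never from a script. Its argument "moves" is a list of rows, each an object of numbers: "dx", "dy", "dz": the shift along the world's x, y, z in units of 40 mm (1.0 is 40 mm); "rx", "ry", "rz": the turn, a rotation vector about the world's x, y, z in units of 5 degrees (1.0 is 5 degrees). In form: [{"dx": .., "dy": .., "dz": .., "rx": .., "ry": .., "rz": ..}, ...]. A call has 1 to 12 rows; each row shifts and turns the commanded pose from where the row before left it; what a row does not reach is not made up. A row lasts 1/12 s, in which the tool goes at most 41.7 mm and 7.16 degrees, less where a joint would pass 70% of its speed; a pose out of reach is approached as far as the arm can. A call is refused whole if a number of a shift passes 1 or a number of a turn 1, either way. A call with a gripper value outside its range is refused whole. "grip" is the finger opening in mm, from 0 to 85.4, set as the call begins (left out, the last holds). The fingers move at their own pace and stop on an object; "force" is the grip in N (left out, the last holds). Time passes only in rows, so rows that do not move let the fingers close. It gives the time, the measured TCP pose, the force and the opening at its end, in the units of the state.
- r.get_state(): the state, without advancing time (a new reading comes with each control period).
- optics.camera(name): name is "side" or "top" or "wrist"; returns (picture, depth): 400x640x3 uint8, red, green, blue; 400x640 float32, m along the optical axis (not along the pixel's ray), 0 where there is no reading.
- optics.camera_info(name): a dict with "vfov" (degrees; the focal length in pixels is half the picture's height over the tangent of half this angle, whatever the lens; pixels are square), "cx", "cy" (the principal point, pixels), "R" (3x3) and "t" (3): a world point X has camera coordinates R X + t. Camera axes: x right, y down, z forward; pixel columns grow to the right and rows downward; lengths in m; the calibration is good to about 2 mm. A picture is of the moment at which its call begins: read the wrist's pose just before it. camera_info takes no time and is no camera call; for the wrist camera it gives the pose at the moment of the call.
- r.finish_job(): hands the job in, once; it reports no verdict.
The state is a dict: "t": time; "qpos": joint angles; "joint_vel": joint speeds; "effort": joint torques, N m; "position": TCP position; "eef_rot": TCP orientation; "wrist_force": force on the tool from outside, world axes, zero at the start; "torque": the same for the moment, N m; "width": finger opening in m.
Only numpy, scipy, OpenCV 4.12 (cv2) and the standard library are available. Lean on these libraries where they do the work, as an engineer would, in place of code of your own. Each camera call takes 0.05 s, during which the arm holds its last target.

## Working session

There is one attempt and no reset: what is moved stays moved. The work goes in short steps, Python scripts to look and compute and a tool call to move; the robot and the scene stay as the last step left them, time stands still between calls to the robot, and variables do not carry over. Pictures are saved under pics/ and viewed, and the job is handed in when it is done.

Besides the shell and the picture viewer there is one more tool, called after "Call:" by a JSON object that holds its "name" and its "arguments", one argument or row to a line. move_arm: Moves the arm, as the interface text tells. Its arguments: {"type":"object","properties":{"moves":{"type":"array","items":{"type":"object","properties":{"dx":{"type":"number"},"dy":{"type":"number"},"dz":{"type":"number"},"rx":{"type":"number"},"ry":{"type":"number"},"rz":{"type":"number"}}}},"grip":{"type":"number"},"force":{"type":"number"}},"required":["moves"]}

```bash
ls; mkdir -p pics
cat > h.py <<'E'
import numpy as np, cv2
from bench import r, optics
def snap(name,fn):
    ci=optics.camera_info(name); p,d=optics.camera(name)
    cv2.imwrite('pics/'+fn+'.png',p[:,:,::-1]); np.savez('pics/'+fn+'.npz',p=p,d=d,R=ci['R'],t=ci['t'],vf=ci['vfov'],cx=ci['cx'],cy=ci['cy'])
    return p,d,ci
def load(fn):
    z=np.load('pics/'+fn+'.npz'); return z['p'],z['d'],dict(R=z['R'],t=z['t'],vfov=float(z['vf']),cx=float(z['cx']),cy=float(z['cy']))
def f(ci): return 200/np.tan(np.radians(ci['vfov'])/2)
def cloud(d,ci):
    v,u=np.mgrid[0:400,0:640]; F=f(ci)
    c=np.stack([(u-ci['cx'])/F*d,(v-ci['cy'])/F*d,d],-1)
    return (c-np.array(ci['t']))@np.array(ci['R'])
def ray(u,v,ci,z):
    R=np.array(ci['R']);t=np.array(ci['t']);o=-R.T@t
    w=R.T@np.array([(u-ci['cx'])/f(ci),(v-ci['cy'])/f(ci),1]); return o+w*(z-o[2])/w[2]
E
python3 - <<'E'
from h import *
for n in['top','side','wrist']:
    p,d,ci=snap(n,n+'0'); R=np.array(ci['R']);print(n,f(ci),ci['cx'],ci['cy'],-R.T@np.array(ci['t']),R[2])
print(r.get_state())
E
```

```text
pics
top 461.6443241934763 318.91788813959363 201.18065716476917 [0.35371319 0.05032111 1.47235388] [ 0.12977292 -0.00722677 -0.9915174 ]
side 365.02846708791566 319.93157566457114 205.40910360426133 [ 0.16251377 -0.66420683  0.61536493] [ 0.39161739  0.74908632 -0.53432715]
wrist 282.33735278290095 319.90088800793114 201.4756968605597 [0.04786907 0.52824584 0.37322923] [ 0.30008094 -0.07508051 -0.95095444]
{'t': 0.15, 'qpos': array([ 1.10659721e+00,  3.13344220e-01,  1.49823527e+00, -2.68315021e-05,
        1.33098246e+00, -2.23380645e-01]), 'joint_vel': array([ 0.00132272,  0.00036785, -0.00179055,  0.0023371 , -0.00104703,
        0.00026944]), 'effort': array([ 1.34718390e-03, -4.12375724e+01, -2.59793741e+01, -1.75615360e-04,
        3.26773406e-03, -2.42363058e-06]), 'position': array([0.1251446 , 0.50969895, 0.24986516]), 'eef_rot': array([ 2.18917511e-04,  7.86921555e-01,  6.17052860e-01, -4.32587918e-04]), 'wrist_force': array([ 0.34585265,  0.45727122, -0.35586112]), 'torque': array([0.01493572, 0.02891656, 0.03964663]), 'width': 0.08482349971871556}
```

View pics/top0.png

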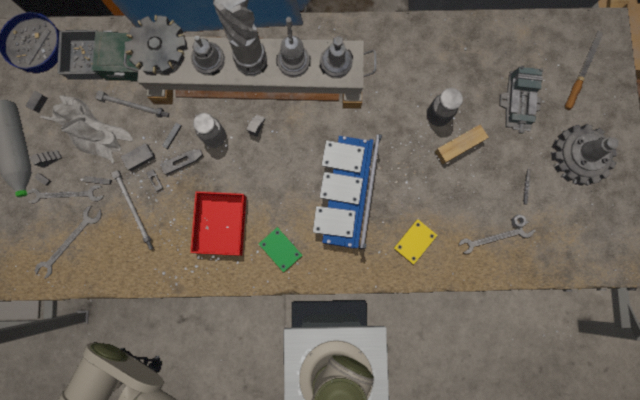

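View pics/side0.png

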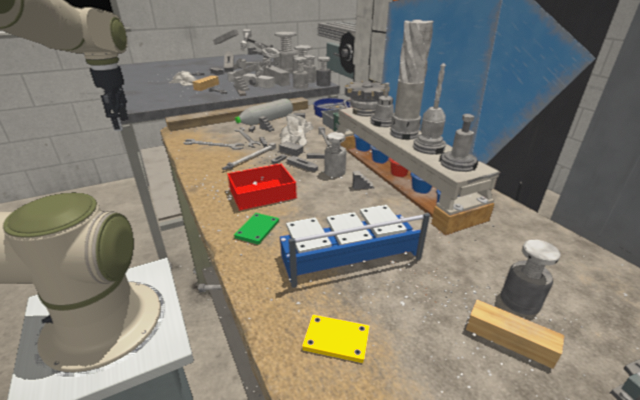

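View pics/wrist0.png

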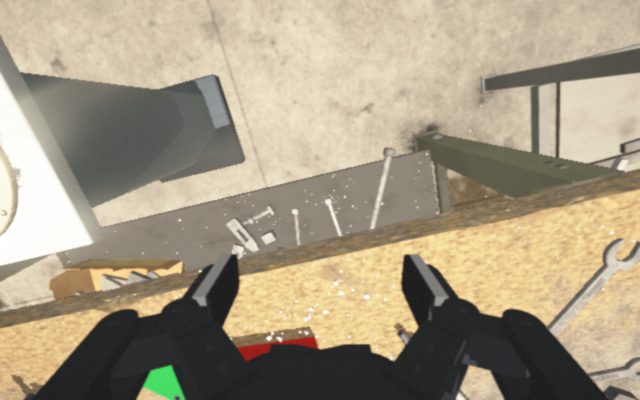

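The top view shows the blue rack near (347,190) with three white plates at (345,156), (341,188) and (334,222), all overhanging to the left. The red bin is at (219,225). The green plate at (280,249) and the yellow one at (416,242) are decoys lying on the bench, so I'll leave them alone. Next I'll measure the poses from the depth image.

Run:
```python
from h import *
p,d,ci=load('top0'); X=cloud(d,ci)
hsv=cv2.cvtColor(p,cv2.COLOR_RGB2HSV)
H,S,V=[hsv[...,i].astype(int) for i in range(3)]
v,u=np.mgrid[0:400,0:640]
def comps(m,lo):
    n,l,s,c=cv2.connectedComponentsWithStats(m.astype(np.uint8))
    return [(l==i) for i in range(1,n) if s[i,4]>lo]
pl=(S<50)&(V>170)&(u>300)&(u<385)&(v>130)&(v<250)&(X[...,2]>0.05)
for m in comps(pl,300):
    z=np.median(X[m][:,2]); cs,_=cv2.findContours(m.astype(np.uint8),cv2.RETR_EXTERNAL,cv2.CHAIN_APPROX_NONE)
    P=np.array([ray(a,b,ci,0.074)[:2] for a,b in max(cs,key=len)[:,0]],np.float32)
    (c,s,a)=cv2.minAreaRect(P*1000); print('plate',m.sum(),'z',z.round(4),'c',np.round(c,1),'size',np.round(s,1),'ang',a)
red=((H<8)|(H>172))&(S>150)&(V>80)&(u>170)&(u<260)&(v>180)
for m in comps(red,300):
    for nm,zz in(('rim',.06),):
        q=m&(X[...,2]>0.05)
        cs,_=cv2.findContours(q.astype(np.uint8),cv2.RETR_EXTERNAL,cv2.CHAIN_APPROX_NONE)
        P=np.array([ray(a,b,ci,zz)[:2] for k in cs for a,b in k[:,0]],np.float32)
        (c,s,a)=cv2.minAreaRect(P*1000); print('bin',nm,np.round(c,1),np.round(s,1),a, np.median(X[q][:,2]))
bl=(H>100)&(H<125)&(S>120)&(u>310)&(u<385)&(v>130)&(v<255)
print('blue z',np.percentile(X[bl][:,2],[5,25,50,75,95]))
q=bl
cs,_=cv2.findContours(q.astype(np.uint8),cv2.RETR_EXTERNAL,cv2.CHAIN_APPROX_NONE)
P=np.array([ray(a,b,ci,.066)[:2] for k in cs for a,b in k[:,0]],np.float32)
print('rack',cv2.minAreaRect(P*1000))
b=p[130:255,300:390,::-1]; cv2.imwrite('pics/crop0.png',cv2.resize(b,None,fx=6,fy=6,interpolation=cv2.INTER_CUBIC)[:600*1])
cv2.imwrite('pics/crop0.png',cv2.resize(b,None,fx=4.8,fy=4.8,interpolation=cv2.INTER_CUBIC))
p2=cv2.imread('pics/side0.png')[190:300,260:440]; cv2.imwrite('pics/crop1.png',cv2.resize(p2,None,fx=4.4,fy=4.4,interpolation=cv2.INTER_CUBIC))
```

```text
plate 791 z 0.0746 c [677.1 -36.5] size [115.2  74.8] ang 78.30049896240234
plate 802 z 0.0742 c [578.2 -27.9] size [115.2  74.1] ang 79.28498840332031
plate 826 z 0.0743 c [475.1  -3.9] size [115.1  74.5] ang 81.69668579101562
bin rim [477.9 353.1] [152.1 189.7] 85.81670379638672 0.059178571609067164
blue z [0.05179174 0.05718147 0.06110288 0.07401773 0.07916945]
rack ((569.060302734375, -49.607879638671875), (110.02276611328125, 339.604248046875), 80.10901641845703)
```

View pics/crop0.png

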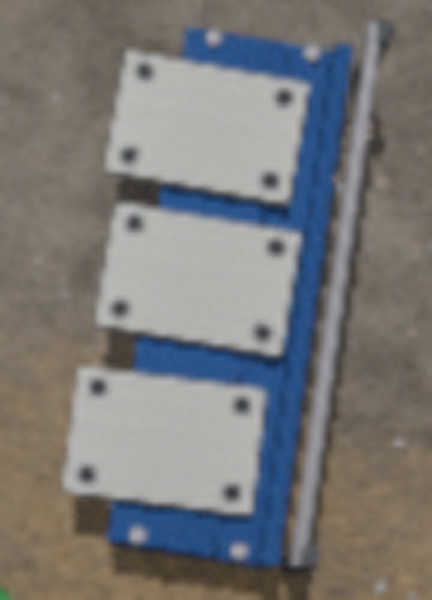

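View pics/crop1.png

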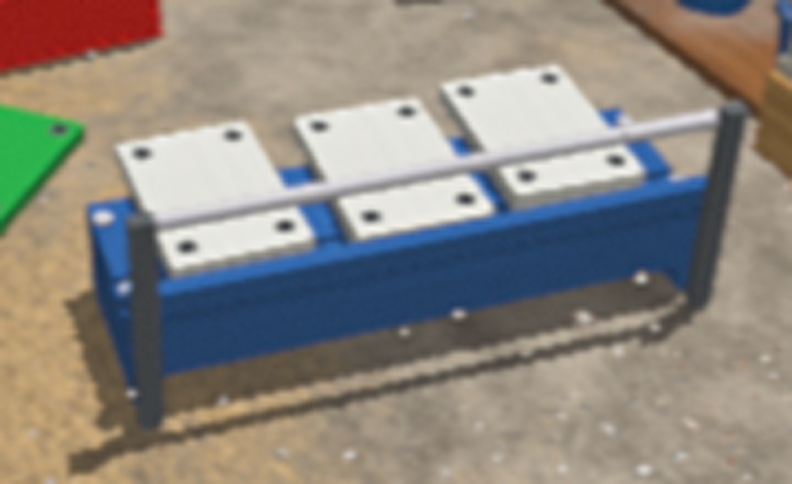

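Run:
```python
from h import *
p,d,ci=load('top0'); X=cloud(d,ci)
v,u=np.mgrid[0:400,0:640]
m=(u>340)&(u<390)&(v>125)&(v<255)&(X[...,2]>0.11)&(X[...,2]<0.15)
print(m.sum(), np.percentile(X[m][:,2],[5,50,95]))
# rail: centroid by bright/gray pixels per row cast on z=.131
pts=[]
for row in range(137,247,3):
    w=m[row]; 
    if w.sum(): pts.append(ray(u[row][w].mean(),row,ci,.131)[:2])
pts=np.array(pts)
vx,vy,x0,y0=cv2.fitLine(pts.astype(np.float32),cv2.DIST_HUBER,0,.001,.001).ravel()
if vx<0: vx,vy=-vx,-vy
yd=np.array([vx,vy]); xd=np.array([vy,-vx]) ; print('ydir',yd,'xdir',xd,'yaw deg of y',np.degrees(np.arctan2(vy,vx)))
res=(pts-[x0,y0])@xd; print('res',np.abs(res).max())
tt=X[m][:,:2]@yd; print('y extent', tt.min(),tt.max())
mid=(tt.min()+tt.max())/2
O=np.array([x0,y0]); O=O+yd*(mid-O@yd); org=O-0.052*xd
print('rail mid',O,'origin',org)
for c in([.6771,-.0365],[.5782,-.0279],[.4751,-.0039]):
    q=np.array(c)-org; print('plate rack xy',q@xd,q@yd)
```

```text
413 [0.12683299 0.13262736 0.13872169]
ydir [ 0.9848394  -0.17346884] xdir [-0.17346884 -0.9848394 ] yaw deg of y -9.989566
res 0.0032411314658050147
y extent 0.3985511903776562 0.7380108437178124
rail mid [ 0.55796078 -0.10825728] origin [ 0.56698116 -0.05704563]
plate rack xy -0.03933633719204912 0.10488534362014755
plate rack xy -0.030649887275388334 0.00599289690848814
plate rack xy -0.036401394666423885 -0.09970729538205639
```

Call:
{"name": "move_arm", "arguments": {
  "moves": [
    {"dx": 0.66, "dy": -0.58, "rz": 0.1},
    {"dx": 0.66, "dy": -0.58, "rz": 0.1},
    {"dx": 0.66, "dy": -0.58, "rz": 0.1},
    {"dx": 0.66, "dy": -0.58, "rz": 0.1},
    {"dx": 0.66, "dy": -0.58, "rz": 0.1},
    {"dx": 0.66, "dy": -0.58, "rz": 0.1},
    {"dx": 0.66, "dy": -0.58, "rz": 0.1},
    {"dx": 0.66, "dy": -0.58, "rz": 0.06},
    {"dx": 0.66, "dy": -0.58},
    {"dx": 0.66, "dy": -0.58},
    {"dx": 0.66, "dy": -0.58},
    {"dx": 0.66, "dy": -0.58}
  ],
  "grip": 45,
  "force": 40
}}

```text
$.moves[0]: bad value
```

Call:
{"name": "move_arm", "arguments": {
  "moves": [
    {"dx": 0.66, "dy": -0.58, "dz": 0, "rx": 0, "ry": 0, "rz": 0.1},
    {"dx": 0.66, "dy": -0.58, "dz": 0, "rx": 0, "ry": 0, "rz": 0.1},
    {"dx": 0.66, "dy": -0.58, "dz": 0, "rx": 0, "ry": 0, "rz": 0.1},
    {"dx": 0.66, "dy": -0.58, "dz": 0, "rx": 0, "ry": 0, "rz": 0.1},
    {"dx": 0.66, "dy": -0.58, "dz": 0, "rx": 0, "ry": 0, "rz": 0.1},
    {"dx": 0.66, "dy": -0.58, "dz": 0, "rx": 0, "ry": 0, "rz": 0.1},
    {"dx": 0.66, "dy": -0.58, "dz": 0, "rx": 0, "ry": 0, "rz": 0.1},
    {"dx": 0.66, "dy": -0.58, "dz": 0, "rx": 0, "ry": 0, "rz": 0.06},
    {"dx": 0.66, "dy": -0.58, "dz": 0, "rx": 0, "ry": 0, "rz": 0},
    {"dx": 0.66, "dy": -0.58, "dz": 0, "rx": 0, "ry": 0, "rz": 0}
  ],
  "grip": 45,
  "force": 40
}}

```text
t: 0.98
position: [0.3902, 0.2764, 0.2502]
eef_rot: [-0.0, 0.766, 0.643, -0.0]
wrist_force: [1.1, 1.0, 0.8]
width: 0.0451
```

Call:
{"name": "move_arm", "arguments": {
  "moves": [
    {"dx": 0.43, "dy": -0.39, "dz": 0, "rx": -0.82, "ry": 0.145, "rz": 0},
    {"dx": 0.43, "dy": -0.39, "dz": 0, "rx": -0.82, "ry": 0.145, "rz": 0},
    {"dx": 0.43, "dy": -0.39, "dz": 0, "rx": -0.82, "ry": 0.145, "rz": 0},
    {"dx": 0.43, "dy": -0.39, "dz": 0, "rx": -0.82, "ry": 0.145, "rz": 0},
    {"dx": 0.43, "dy": -0.39, "dz": 0, "rx": -0.82, "ry": 0.145, "rz": 0},
    {"dx": 0.43, "dy": -0.39, "dz": 0, "rx": -0.82, "ry": 0.145, "rz": 0},
    {"dx": 0.43, "dy": -0.39, "dz": 0, "rx": -0.82, "ry": 0.145, "rz": 0},
    {"dx": 0.43, "dy": -0.39, "dz": 0, "rx": -0.82, "ry": 0.145, "rz": 0},
    {"dx": 0.43, "dy": -0.39, "dz": 0, "rx": -0.82, "ry": 0.145, "rz": 0},
    {"dx": 0.43, "dy": -0.39, "dz": 0, "rx": -0.82, "ry": 0.145, "rz": 0},
    {"dx": 0.43, "dy": -0.39, "dz": 0, "rx": -0.82, "ry": 0.145, "rz": 0},
    {"dx": 0.43, "dy": -0.39, "dz": 0, "rx": -0.82, "ry": 0.145, "rz": 0}
  ]
}}

```text
t: 1.98
position: [0.5964, 0.0901, 0.25]
eef_rot: [0.272, 0.694, 0.582, -0.325]
wrist_force: [-0.1, 0.5, 0.1]
width: 0.0449
```

```bash
cat >> h.py <<'E'
from scipy.spatial.transform import Rotation as Ro
org=np.array([.567,-.057]); xd=np.array([-.1735,-.9848]); yd=np.array([.9848,-.1735])
def st():
    s=r.get_state(); p=s['position']; q=s['eef_rot']; M=Ro.from_quat([q[1],q[2],q[3],q[0]]).as_matrix()
    w=p[:2]-org; zt=M[:,2]; xt=M[:,0]
    return dict(t=round(s['t'],2),rack=np.round(np.array([w@xd,w@yd,p[2]])*1000,1),th=round(float(np.degrees(np.arctan2(-zt[2],zt[:2]@xd))),1),zy=round(float(zt[:2]@yd),3),xy=round(float(xt[:2]@yd),3),q=np.round(s['qpos'],2),F=np.round(s['wrist_force'],1),w=round(s['width']*1000,1))
def go(x,y,z,th):
    "units to move from present to rack pose (mm), th deg"
    s=st(); d=np.array([x,y,z])-s['rack']; W=d[0]*xd+d[1]*yd; a=(s['th']-th)/5
    return 'dx,dy,dz %.2f %.2f %.2f len %.1fmm  rx,ry %.2f %.2f'%(W[0]/40,W[1]/40,d[2]/40,np.linalg.norm(d),-.985*a,.1735*a)
E
python3 -c "
from h import *
print(st()); print(go(-150,6,150,40))"
```

```text
{'t': 1.98, 'rack': array([-149.9,    3.4,  250. ]), 'th': 39.8, 'zy': -0.001, 'xy': -0.0, 'q': array([ 0.23,  0.73,  1.06, -0.79,  1.73, -1.14]), 'F': array([-0.1,  0.5,  0.1]), 'w': 44.9}
dx,dy,dz 0.06 -0.01 -2.50 len 100.0mm  rx,ry 0.04 -0.01
```

Call:
{"name": "move_arm", "arguments": {
  "moves": [
    {"dx": 0.01, "dy": 0, "dz": -0.73, "rx": 0, "ry": 0, "rz": 0},
    {"dx": 0.01, "dy": 0, "dz": -0.73, "rx": 0, "ry": 0, "rz": 0},
    {"dx": 0.01, "dy": 0, "dz": -0.73, "rx": 0, "ry": 0, "rz": 0},
    {"dx": 0.01, "dy": 0, "dz": -0.73, "rx": 0, "ry": 0, "rz": 0},
    {"dx": 0.01, "dy": 0, "dz": -0.73, "rx": 0, "ry": 0, "rz": 0},
    {"dx": 0.01, "dy": 0, "dz": -0.75, "rx": 0, "ry": 0, "rz": 0},
    {"dx": 0, "dy": 0, "dz": 0, "rx": 0, "ry": 0, "rz": 0}
  ]
}}

```text
t: 2.57
position: [0.5955, 0.0901, 0.0682]
eef_rot: [0.269, 0.693, 0.584, -0.328]
wrist_force: [-0.6, -0.8, -1.2]
width: 0.0451
```

```bash
python3 -c "
from h import *
print(st()); print(go(-83,6,74,40)); snap('side','s1'); snap('wrist','w1')"
```

```text
{'t': 2.57, 'rack': array([-149.9,    2.6,   68.2]), 'th': 39.9, 'zy': -0.007, 'xy': -0.007, 'q': array([ 0.23,  0.94,  1.18, -0.78,  1.5 , -0.91]), 'F': array([-0.6, -0.8, -1.2]), 'w': 45.1}
dx,dy,dz -0.21 -1.66 0.14 len 67.2mm  rx,ry 0.02 -0.00
```

View pics/s1.png

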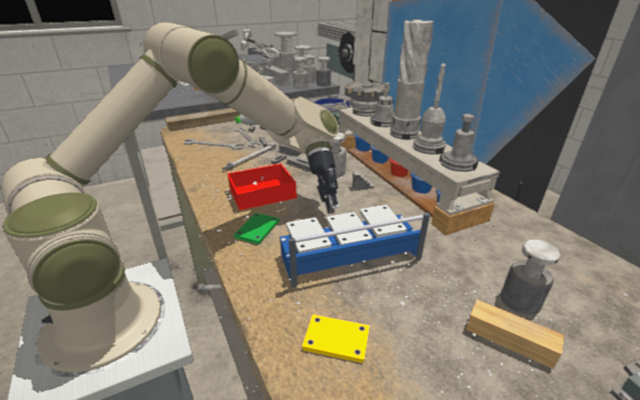

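View pics/w1.png

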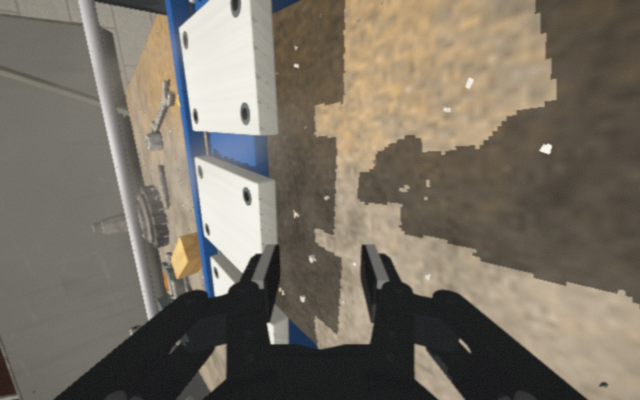

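Run:
```python
from h import *
print(st())
p,d,ci=load('w1'); X=cloud(d,ci)
hsv=cv2.cvtColor(p,cv2.COLOR_RGB2HSV)
W=X[...,:2]-org; a=W@xd*1000; b=W@yd*1000; z=X[...,2]*1000
m=(hsv[...,1]<45)&(hsv[...,2]>150)&(z>50)&(z<80)&(d>0)&(a>-120)&(a<40)&(abs(b)<160)
for lo,hi in((-150,-55),(-52,52),(55,150)):
    k=m&(b>lo)&(b<hi); 
    if k.sum()>50: print(lo,k.sum(),'x',np.percentile(a[k],[1,99]).round(1),'y',np.percentile(b[k],[1,99]).round(1),'z',np.percentile(z[k],[2,50,98]).round(1))
```

```text
{'t': 2.67, 'rack': array([-150.7,    4.9,   74.4]), 'th': 40.0, 'zy': -0.001, 'xy': -0.001, 'q': array([ 0.23,  0.93,  1.17, -0.78,  1.5 , -0.91]), 'F': array([-0. , -0.9,  0.7]), 'w': 45.1}
-150 10641 x [-97.8  20. ] y [-137.4  -62. ] z [63.3 73.9 74.6]
-52 5910 x [-91.8  26.9] y [-34.2  42.7] z [63.1 74.  74.6]
55 855 x [-101.   34.] y [ 63.2 104. ] z [62.7 74.  74.6]
```

Call:
{"name": "move_arm", "arguments": {
  "moves": [
    {"dx": -0.07, "dy": -0.41, "dz": 0, "rx": 0, "ry": 0, "rz": 0},
    {"dx": -0.07, "dy": -0.41, "dz": 0, "rx": 0, "ry": 0, "rz": 0},
    {"dx": -0.07, "dy": -0.41, "dz": 0, "rx": 0, "ry": 0, "rz": 0},
    {"dx": -0.07, "dy": -0.41, "dz": 0, "rx": 0, "ry": 0, "rz": 0},
    {"dx": 0, "dy": 0, "dz": 0, "rx": 0, "ry": 0, "rz": 0}
  ]
}}

```text
t: 3.08
position: [0.5873, 0.0228, 0.0771]
eef_rot: [0.272, 0.696, 0.581, -0.323]
wrist_force: [0.4, -0.3, 0.9]
width: 0.0446
```

```bash
python3 -c "
from h import *
print(st()); snap('side','s2'); print(st());
p=cv2.imread('pics/s2.png')[150:310,240:440]; cv2.imwrite('pics/s2c.png',cv2.resize(p,None,fx=3.75,fy=3.75,interpolation=cv2.INTER_CUBIC))"
```

```text
{'t': 3.08, 'rack': array([-82.1,   6.2,  77.1]), 'th': 40.0, 'zy': -0.0, 'xy': 0.004, 'q': array([ 0.13,  0.87,  1.31, -0.83,  1.4 , -0.92]), 'F': array([ 0.4, -0.3,  0.9]), 'w': 44.6}
{'t': 3.13, 'rack': array([-83.5,   6.1,  76.9]), 'th': 40.1, 'zy': 0.0, 'xy': 0.004, 'q': array([ 0.14,  0.87,  1.3 , -0.83,  1.4 , -0.92]), 'F': array([ 0.5,  0.2, -0.7]), 'w': 45.1}
```

View pics/s2c.png

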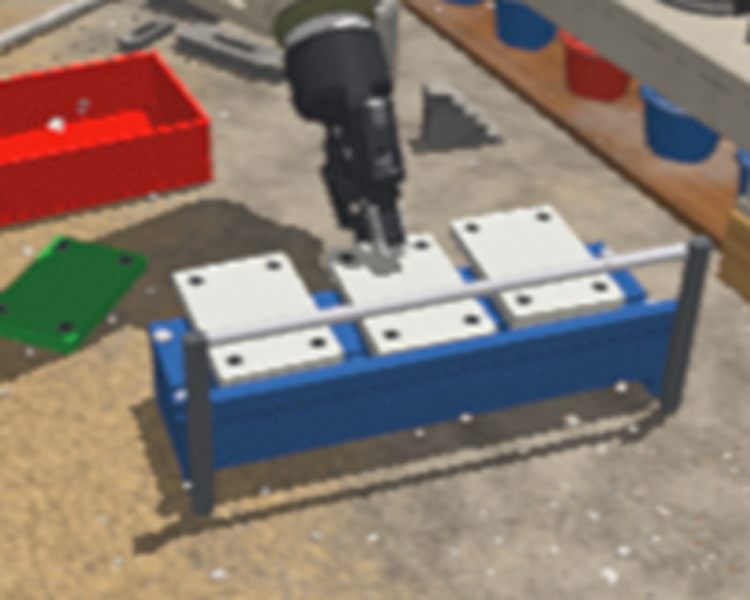

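The upper finger is over the front end of the middle plate at about (385,255) in the crop, and the lower finger is below it. Now I'll lift.

Call:
{"name": "move_arm", "arguments": {
  "moves": [
    {"dx": 0, "dy": 0, "dz": 0.2, "rx": 0, "ry": 0, "rz": 0},
    {"dx": -0.04, "dy": -0.21, "dz": 0.25, "rx": 0, "ry": 0, "rz": 0},
    {"dx": -0.04, "dy": -0.21, "dz": 0.25, "rx": 0, "ry": 0, "rz": 0},
    {"dx": -0.02, "dy": -0.13, "dz": 0.35, "rx": 0, "ry": 0, "rz": 0},
    {"dx": -0.02, "dy": -0.13, "dz": 0.35, "rx": 0, "ry": 0, "rz": 0},
    {"dx": 0, "dy": 0, "dz": 0, "rx": 0, "ry": 0, "rz": 0},
    {"dx": 0, "dy": 0, "dz": 0, "rx": 0, "ry": 0, "rz": 0}
  ]
}}

```text
t: 3.72
position: [0.5824, -0.0021, 0.1316]
eef_rot: [0.272, 0.695, 0.582, -0.323]
wrist_force: [1.4, 1.6, -0.7]
width: 0.0455
```

```bash
python3 -c "
from h import *
print(st()); snap('side','s3'); print(st());
p=cv2.imread('pics/s3.png')[150:310,240:440]; cv2.imwrite('pics/s3c.png',cv2.resize(p,None,fx=3.75,fy=3.75,interpolation=cv2.INTER_CUBIC))"
```

```text
{'t': 3.72, 'rack': array([-56.8,   5.6, 131.6]), 'th': 40.1, 'zy': 0.001, 'xy': 0.002, 'q': array([ 0.1 ,  0.77,  1.33, -0.84,  1.42, -1.  ]), 'F': array([ 1.4,  1.6, -0.7]), 'w': 45.5}
{'t': 3.77, 'rack': array([-56.9,   5.3, 130.6]), 'th': 40.1, 'zy': 0.0, 'xy': 0.0, 'q': array([ 0.1 ,  0.77,  1.33, -0.84,  1.42, -1.  ]), 'F': array([ 0.6,  2.4, -0.8]), 'w': 44.8}
```

View pics/s3c.png

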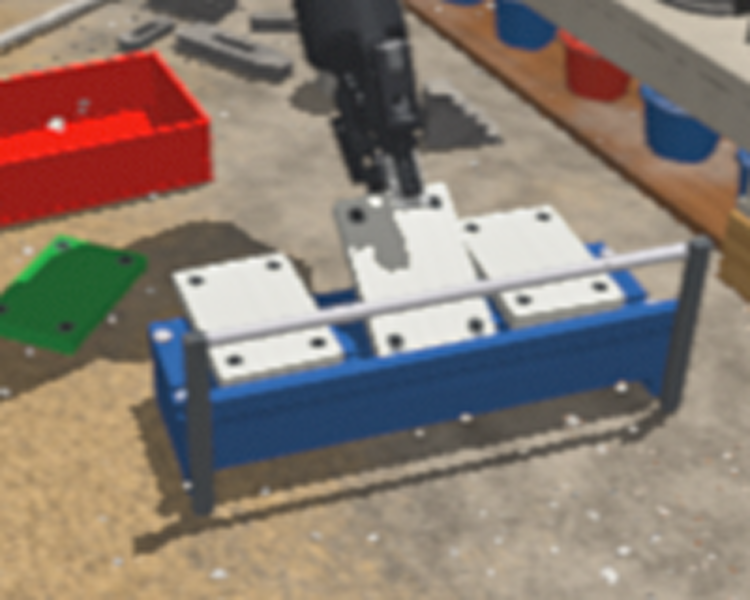

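The plate is up at roughly 35° and resting on the lower finger. Next I'll close the grip.

Call:
{"name": "move_arm", "arguments": {
  "moves": [
    {"dx": 0, "dy": 0, "dz": 0, "rx": 0, "ry": 0, "rz": 0},
    {"dx": 0, "dy": 0, "dz": 0, "rx": 0, "ry": 0, "rz": 0},
    {"dx": 0, "dy": 0, "dz": 0, "rx": 0, "ry": 0, "rz": 0},
    {"dx": 0, "dy": 0, "dz": 0, "rx": 0, "ry": 0, "rz": 0},
    {"dx": 0, "dy": 0, "dz": 0, "rx": 0, "ry": 0, "rz": 0}
  ],
  "grip": 8,
  "force": 40
}}

```text
t: 4.18
position: [0.5819, -0.0023, 0.1303]
eef_rot: [0.271, 0.694, 0.583, -0.324]
wrist_force: [-0.2, 0.2, 1.8]
width: 0.0133
```

```bash
python3 -c "
from h import *
print(st()); snap('wrist','w4'); snap('side','s4'); print(st());
p=cv2.imread('pics/s4.png')[150:310,240:440]; cv2.imwrite('pics/s4c.png',cv2.resize(p,None,fx=3.75,fy=3.75,interpolation=cv2.INTER_CUBIC))
p,d,ci=load('w4'); X=cloud(d,ci); W=X[...,:2]-org; a=W@xd*1000; b=W@yd*1000; z=X[...,2]*1000
print([ (u,v,a[v,u].round(),b[v,u].round(),z[v,u].round()) for u,v in ((250,150),(250,200),(220,180),(200,200))])
"
```

```text
{'t': 4.18, 'rack': array([-56.4,   5.2, 130.3]), 'th': 40.0, 'zy': -0.001, 'xy': -0.0, 'q': array([ 0.1 ,  0.77,  1.33, -0.84,  1.42, -1.  ]), 'F': array([-0.2,  0.2,  1.8]), 'w': 13.3}
{'t': 4.28, 'rack': array([-56.4,   5.2, 130.3]), 'th': 40.0, 'zy': -0.001, 'xy': -0.0, 'q': array([ 0.1 ,  0.77,  1.33, -0.84,  1.42, -1.  ]), 'F': array([-0.1,  1.4,  1.7]), 'w': 13.4}
[(250, 150, np.float64(276.0), np.float64(-13.0), np.float64(0.0)), (250, 200, np.float64(290.0), np.float64(76.0), np.float64(0.0)), (220, 180, np.float64(427.0), np.float64(65.0), np.float64(-1.0)), (200, 200, np.float64(557.0), np.float64(139.0), np.float64(8.0))]
```

View pics/s4c.png

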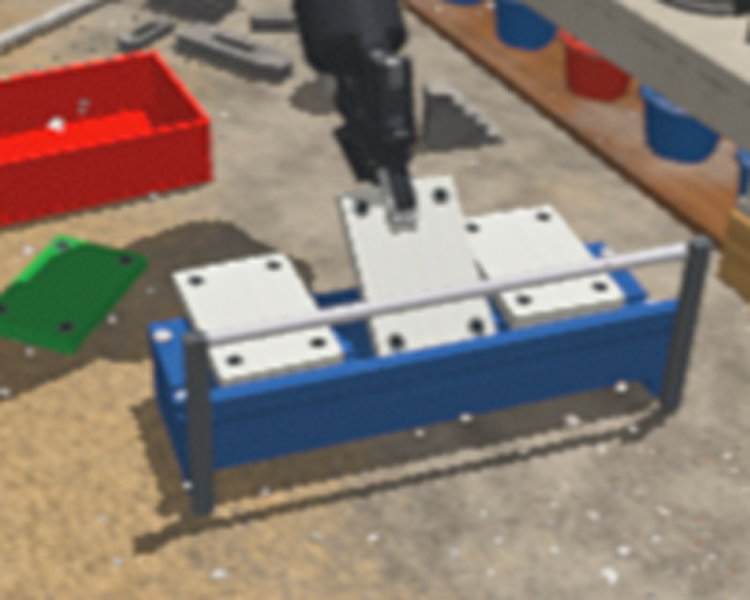

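View pics/w4.png

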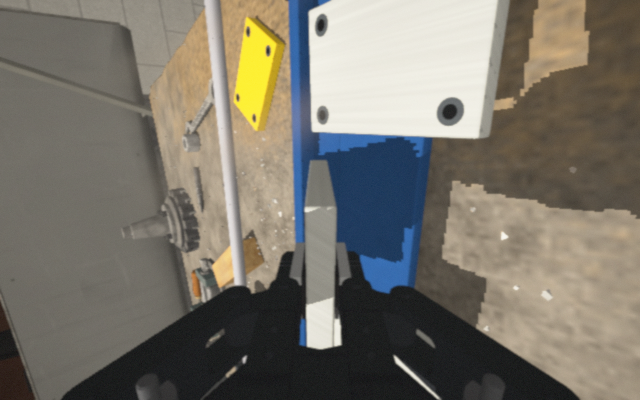

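```bash
python3 -c "
from h import *
p,d,ci=load('w4'); X=cloud(d,ci); W=X[...,:2]-org; a=W@xd*1000; b=W@yd*1000; z=X[...,2]*1000
for v in range(155,360,12): print(v,a[v,321].round(1),b[v,321].round(1),z[v,321].round(1),p[v,321])
"
```

```text
155 33.1 -37.9 54.4 [ 43  73 116]
167 2.9 -35.2 79.9 [116 116 109]
179 -25.5 -35.2 103.8 [117 116 108]
191 -44.8 -35.0 120.2 [119 117 110]
203 -59.5 -34.9 132.6 [121 119 112]
215 -62.9 -30.9 135.5 [152 151 140]
227 -62.8 -25.1 135.3 [151 148 138]
239 -63.2 -19.6 135.7 [147 146 136]
251 -62.1 -12.8 134.7 [148 145 136]
263 -62.6 -7.0 135.2 [151 149 140]
275 -63.1 -1.0 135.6 [150 148 138]
287 -63.0 5.5 135.5 [146 145 134]
299 -63.0 12.3 135.5 [146 145 134]
311 -63.2 19.1 135.6 [233 232 222]
323 -63.6 25.7 136.0 [231 229 220]
335 -62.3 34.6 134.9 [230 229 218]
347 -63.3 41.1 135.7 [226 224 212]
359 -101.9 -5.5 168.4 [27 26 28]
```

Call:
{"name": "move_arm", "arguments": {
  "moves": [
    {"dx": -0.025, "dy": -0.14, "dz": 0.23, "rx": 0.985, "ry": -0.17, "rz": 0},
    {"dx": -0.025, "dy": -0.14, "dz": 0.23, "rx": 0.985, "ry": -0.17, "rz": 0},
    {"dx": -0.033, "dy": -0.186, "dz": 0.14, "rx": 0.985, "ry": -0.17, "rz": 0},
    {"dx": -0.033, "dy": -0.186, "dz": 0.14, "rx": 0.985, "ry": -0.17, "rz": 0},
    {"dx": -0.036, "dy": -0.206, "dz": 0.095, "rx": 0.985, "ry": -0.17, "rz": 0},
    {"dx": -0.036, "dy": -0.206, "dz": 0.095, "rx": 0.985, "ry": -0.17, "rz": 0},
    {"dx": -0.038, "dy": -0.215, "dz": 0.054, "rx": 0.985, "ry": -0.17, "rz": 0},
    {"dx": -0.038, "dy": -0.215, "dz": 0.054, "rx": 0.985, "ry": -0.17, "rz": 0},
    {"dx": 0, "dy": 0, "dz": 0, "rx": 0, "ry": 0, "rz": 0}
  ]
}}

```text
t: 5.03
position: [0.5712, -0.0648, 0.1723]
eef_rot: [0.054, 0.764, 0.639, -0.066]
wrist_force: [0.5, -1.2, -3.4]
width: 0.0132
```

```bash
python3 -c "
from h import *
print(st()); snap('side','s5'); print(st());print(go(48.7,5,166.9,105))
p=cv2.imread('pics/s5.png')[150:310,240:440]; cv2.imwrite('pics/s5c.png',cv2.resize(p,None,fx=3.75,fy=3.75,interpolation=cv2.INTER_CUBIC))
"
```

```text
{'t': 5.03, 'rack': array([  7. ,   5.5, 172.3]), 'th': 80.2, 'zy': -0.002, 'xy': 0.003, 'q': array([-0.25,  0.5 ,  1.44, -0.18,  1.19, -1.57]), 'F': array([ 0.5, -1.2, -3.4]), 'w': 13.2}
{'t': 5.08, 'rack': array([  5.8,   5.2, 171.8]), 'th': 80.0, 'zy': -0.003, 'xy': 0.002, 'q': array([-0.24,  0.5 ,  1.44, -0.19,  1.19, -1.57]), 'F': array([-0.6,  0.9, -3.2]), 'w': 13.5}
dx,dy,dz -0.19 -1.06 -0.12 len 43.2mm  rx,ry 4.92 -0.87
```

View pics/s5c.png

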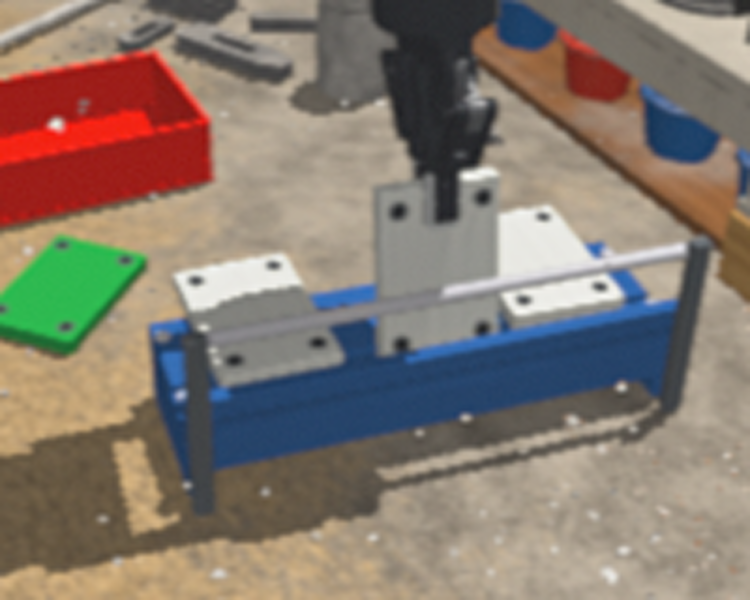

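Call:
{"name": "move_arm", "arguments": {
  "moves": [
    {"dx": -0.039, "dy": -0.22, "dz": 0.01, "rx": 0.985, "ry": -0.17, "rz": 0},
    {"dx": -0.039, "dy": -0.22, "dz": 0.01, "rx": 0.985, "ry": -0.17, "rz": 0},
    {"dx": -0.028, "dy": -0.16, "dz": -0.025, "rx": 0.74, "ry": -0.13, "rz": 0},
    {"dx": -0.028, "dy": -0.16, "dz": -0.025, "rx": 0.74, "ry": -0.13, "rz": 0},
    {"dx": -0.025, "dy": -0.145, "dz": -0.045, "rx": 0.74, "ry": -0.13, "rz": 0},
    {"dx": -0.025, "dy": -0.145, "dz": -0.045, "rx": 0.74, "ry": -0.13, "rz": 0},
    {"dx": 0, "dy": 0, "dz": 0, "rx": 0, "ry": 0, "rz": 0},
    {"dx": 0, "dy": 0, "dz": 0, "rx": 0, "ry": 0, "rz": 0}
  ]
}}

```text
t: 5.75
position: [0.5638, -0.1037, 0.166]
eef_rot: [-0.086, 0.759, 0.638, 0.098]
wrist_force: [-0.4, 0.6, -3.9]
width: 0.0135
```

```bash
python3 -c "
from h import *
print(st()); snap('side','s6'); snap('wrist','w6'); print(st())
p=cv2.imread('pics/s6.png')[150:310,240:440]; cv2.imwrite('pics/s6c.png',cv2.resize(p,None,fx=3.75,fy=3.75,interpolation=cv2.INTER_CUBIC))
"
```

```text
{'t': 5.75, 'rack': array([ 46.5,   4.9, 166. ]), 'th': 104.9, 'zy': -0.006, 'xy': -0.0, 'q': array([-0.49,  0.51,  1.46,  0.26,  1.27, -1.98]), 'F': array([-0.4,  0.6, -3.9]), 'w': 13.5}
{'t': 5.85, 'rack': array([ 45.6,   5.1, 166.7]), 'th': 104.9, 'zy': -0.005, 'xy': -0.002, 'q': array([-0.49,  0.51,  1.46,  0.26,  1.27, -1.98]), 'F': array([ 0. , -0.5, -3.1]), 'w': 13.5}
```

View pics/s6c.png

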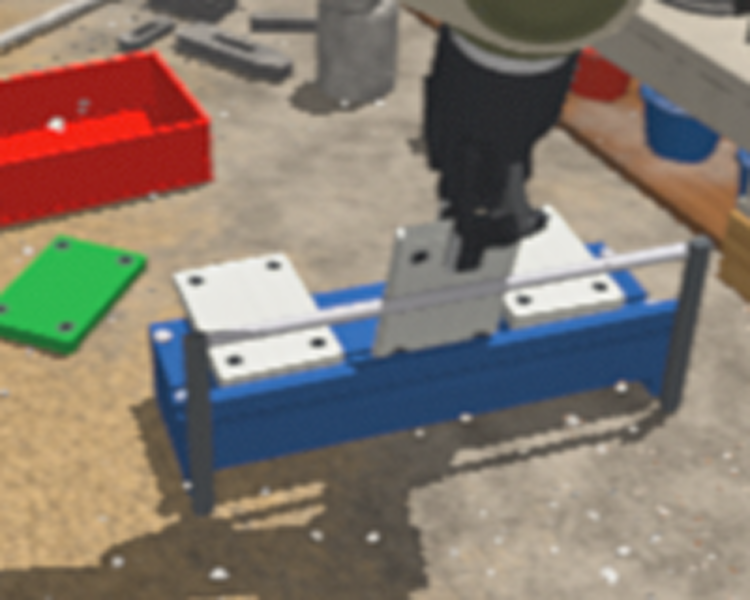

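View pics/w6.png

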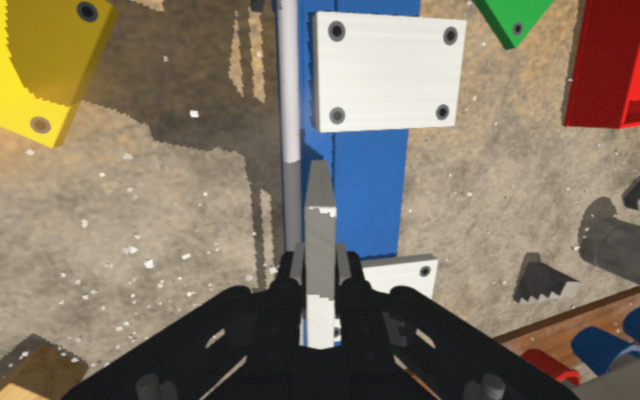

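Call:
{"name": "move_arm", "arguments": {
  "moves": [
    {"dx": -0.005, "dy": -0.03, "dz": -0.05, "rx": 0, "ry": 0, "rz": 0},
    {"dx": -0.005, "dy": -0.03, "dz": -0.05, "rx": 0, "ry": 0, "rz": 0},
    {"dx": 0, "dy": 0, "dz": 0, "rx": 0, "ry": 0, "rz": 0}
  ]
}}

```text
t: 6.1
position: [0.564, -0.1054, 0.1638]
eef_rot: [-0.085, 0.758, 0.638, 0.1]
wrist_force: [-0.2, 2.2, 2.6]
width: 0.0135
```

Call:
{"name": "move_arm", "arguments": {
  "moves": [
    {"dx": 0, "dy": 0, "dz": 0, "rx": 0, "ry": 0, "rz": 0},
    {"dx": 0, "dy": 0, "dz": 0, "rx": 0, "ry": 0, "rz": 0},
    {"dx": 0, "dy": 0, "dz": 0, "rx": 0, "ry": 0, "rz": 0},
    {"dx": 0, "dy": 0, "dz": 0, "rx": 0, "ry": 0, "rz": 0},
    {"dx": 0, "dy": 0, "dz": 0, "rx": 0, "ry": 0, "rz": 0}
  ],
  "grip": 30
}}

```text
t: 6.52
position: [0.5637, -0.1063, 0.163]
eef_rot: [-0.085, 0.759, 0.638, 0.099]
wrist_force: [1.5, -0.4, 0.9]
width: 0.0301
```

```bash
python3 -c "
from h import *
print(st()); snap('side','s7'); snap('wrist','w7'); print(st())
p=cv2.imread('pics/s7.png')[150:310,240:440]; cv2.imwrite('pics/s7c.png',cv2.resize(p,None,fx=3.75,fy=3.75,interpolation=cv2.INTER_CUBIC))
"
```

```text
{'t': 6.52, 'rack': array([ 49.2,   5.3, 163. ]), 'th': 105.0, 'zy': -0.003, 'xy': -0.001, 'q': array([-0.5 ,  0.52,  1.46,  0.26,  1.26, -1.98]), 'F': array([ 1.5, -0.4,  0.9]), 'w': 30.1}
{'t': 6.62, 'rack': array([ 49.2,   5.3, 163. ]), 'th': 105.0, 'zy': -0.003, 'xy': -0.001, 'q': array([-0.5 ,  0.52,  1.46,  0.26,  1.26, -1.98]), 'F': array([-0.5,  0.6,  0. ]), 'w': 30.3}
```

View pics/s7c.png

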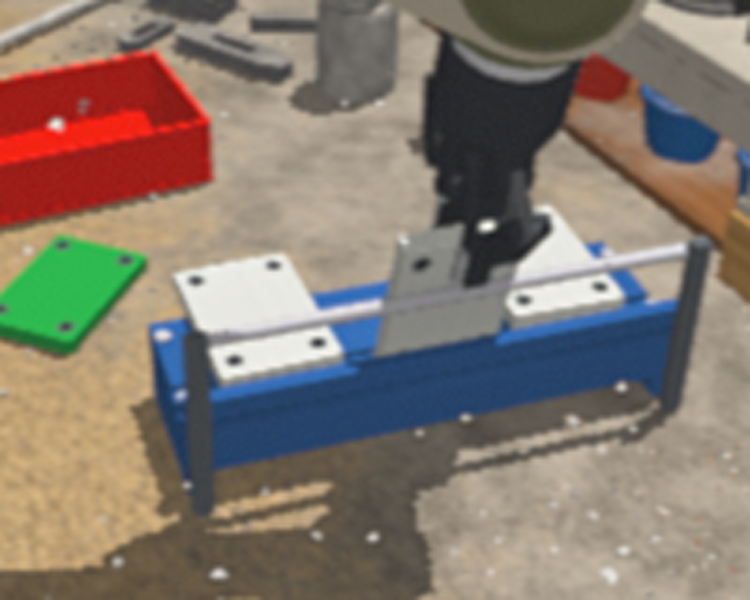

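View pics/w7.png

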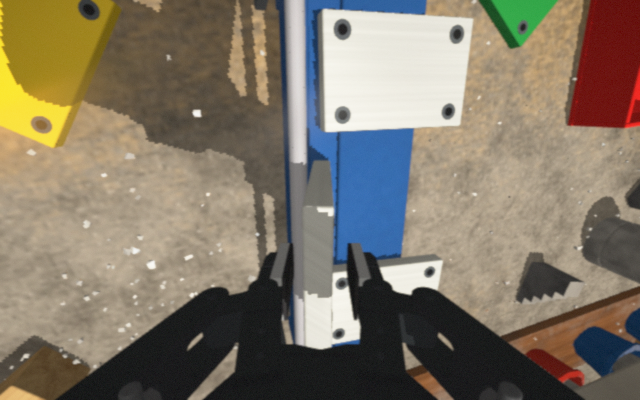

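The middle plate is leaning on the rail. I'll retract upward, then move across to the near bay.

Call:
{"name": "move_arm", "arguments": {
  "moves": [
    {"dx": -0.022, "dy": -0.128, "dz": 0.48, "rx": 0, "ry": 0, "rz": 0},
    {"dx": -0.022, "dy": -0.128, "dz": 0.48, "rx": 0, "ry": 0, "rz": 0},
    {"dx": -0.022, "dy": -0.128, "dz": 0.48, "rx": 0, "ry": 0, "rz": 0},
    {"dx": -0.022, "dy": -0.128, "dz": 0.48, "rx": 0, "ry": 0, "rz": 0},
    {"dx": 0, "dy": 0, "dz": 0.1, "rx": 0, "ry": 0, "rz": 0}
  ]
}}

```text
t: 7.03
position: [0.5609, -0.1279, 0.2468]
eef_rot: [-0.083, 0.759, 0.638, 0.1]
wrist_force: [0.1, -0.7, -0.0]
width: 0.0297
```

Call:
{"name": "move_arm", "arguments": {
  "moves": [
    {"dx": -0.136, "dy": 0.49, "dz": 0, "rx": -0.985, "ry": 0.17, "rz": 0},
    {"dx": -0.136, "dy": 0.49, "dz": 0, "rx": -0.985, "ry": 0.17, "rz": 0},
    {"dx": -0.136, "dy": 0.49, "dz": 0, "rx": -0.985, "ry": 0.17, "rz": 0},
    {"dx": -0.136, "dy": 0.49, "dz": 0, "rx": -0.985, "ry": 0.17, "rz": 0},
    {"dx": -0.136, "dy": 0.49, "dz": 0, "rx": -0.985, "ry": 0.17, "rz": 0},
    {"dx": -0.136, "dy": 0.49, "dz": 0, "rx": -0.985, "ry": 0.17, "rz": 0},
    {"dx": -0.136, "dy": 0.49, "dz": 0, "rx": -0.985, "ry": 0.17, "rz": 0},
    {"dx": -0.136, "dy": 0.49, "dz": 0, "rx": -0.985, "ry": 0.17, "rz": 0},
    {"dx": -0.136, "dy": 0.49, "dz": 0, "rx": -0.985, "ry": 0.17, "rz": 0},
    {"dx": -0.136, "dy": 0.49, "dz": 0, "rx": -0.985, "ry": 0.17, "rz": 0},
    {"dx": -0.136, "dy": 0.49, "dz": 0, "rx": -0.985, "ry": 0.17, "rz": 0},
    {"dx": -0.136, "dy": 0.49, "dz": 0, "rx": -0.985, "ry": 0.17, "rz": 0}
  ],
  "grip": 45
}}

```text
t: 8.03
position: [0.4944, 0.1098, 0.2433]
eef_rot: [0.247, 0.707, 0.594, -0.294]
wrist_force: [0.8, 0.4, 0.5]
width: 0.0449
```

```bash
python3 -c "
from h import *
snap('wrist','w8'); print(st()); print(go(-152,-100,76,40))
"
```

```text
{'t': 8.08, 'rack': array([-154.8, -102.4,  241.3]), 'th': 44.5, 'zy': 0.001, 'xy': -0.007, 'q': array([ 0.29,  0.53,  1.4 , -0.69,  1.63, -1.  ]), 'F': array([-1.4,  4.6, -4.3]), 'w': 45.4}
dx,dy,dz 0.05 -0.08 -4.13 len 165.3mm  rx,ry -0.89 0.16
```

View pics/w8.png

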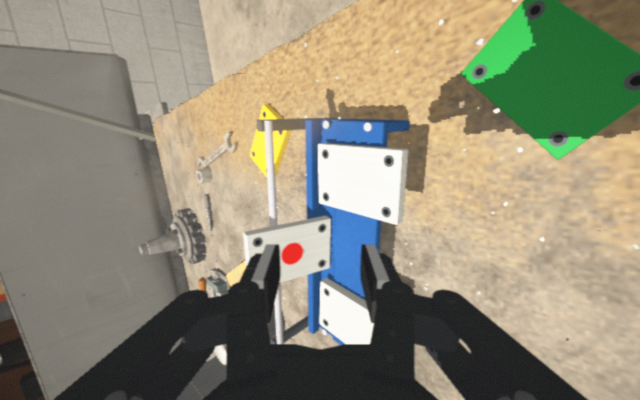

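The middle plate is standing and shows the red disc at (292,253), so it's the one to reject. Next is the near plate.

Call:
{"name": "move_arm", "arguments": {
  "moves": [
    {"dx": 0.01, "dy": -0.013, "dz": -0.69, "rx": -0.15, "ry": 0.026, "rz": 0},
    {"dx": 0.01, "dy": -0.013, "dz": -0.69, "rx": -0.15, "ry": 0.026, "rz": 0},
    {"dx": 0.01, "dy": -0.013, "dz": -0.69, "rx": -0.15, "ry": 0.026, "rz": 0},
    {"dx": 0.01, "dy": -0.013, "dz": -0.69, "rx": -0.15, "ry": 0.026, "rz": 0},
    {"dx": 0.01, "dy": -0.013, "dz": -0.69, "rx": -0.15, "ry": 0.026, "rz": 0},
    {"dx": 0.01, "dy": -0.013, "dz": -0.69, "rx": -0.15, "ry": 0.026, "rz": 0},
    {"dx": 0, "dy": 0, "dz": 0, "rx": 0, "ry": 0, "rz": 0},
    {"dx": 0, "dy": 0, "dz": 0, "rx": 0, "ry": 0, "rz": 0}
  ]
}}

```text
t: 8.75
position: [0.4967, 0.1052, 0.0774]
eef_rot: [0.268, 0.695, 0.584, -0.322]
wrist_force: [0.5, 0.1, 0.2]
width: 0.045
```

```bash
python3 -c "
from h import *
print(st()); print(go(-89,-100,76,40))
"
```

```text
{'t': 8.75, 'rack': array([-147.5,  -97.3,   77.4]), 'th': 40.5, 'zy': -0.001, 'xy': -0.003, 'q': array([ 0.3 ,  0.77,  1.49, -0.76,  1.42, -0.77]), 'F': array([0.5, 0.1, 0.2]), 'w': 45.0}
dx,dy,dz -0.32 -1.43 -0.04 len 58.6mm  rx,ry -0.10 0.02
```

Call:
{"name": "move_arm", "arguments": {
  "moves": [
    {"dx": -0.08, "dy": -0.36, "dz": 0, "rx": -0.03, "ry": 0, "rz": 0},
    {"dx": -0.08, "dy": -0.36, "dz": 0, "rx": -0.03, "ry": 0, "rz": 0},
    {"dx": -0.08, "dy": -0.36, "dz": 0, "rx": -0.03, "ry": 0, "rz": 0},
    {"dx": -0.08, "dy": -0.36, "dz": 0, "rx": 0, "ry": 0, "rz": 0},
    {"dx": 0, "dy": 0, "dz": 0, "rx": 0, "ry": 0, "rz": 0}
  ]
}}

```text
t: 9.17
position: [0.4846, 0.0461, 0.0803]
eef_rot: [0.272, 0.695, 0.582, -0.322]
wrist_force: [-1.4, 0.3, 0.3]
width: 0.0449
```

```bash
python3 -c "
from h import *
print(st()); snap('side','s9'); print(st())
p=cv2.imread('pics/s9.png')[150:310,240:440]; cv2.imwrite('pics/s9c.png',cv2.resize(p,None,fx=3.75,fy=3.75,interpolation=cv2.INTER_CUBIC))
"
```

```text
{'t': 9.17, 'rack': array([-87.3, -99. ,  80.3]), 'th': 40.1, 'zy': 0.001, 'xy': 0.004, 'q': array([ 0.2 ,  0.71,  1.61, -0.82,  1.33, -0.77]), 'F': array([-1.4,  0.3,  0.3]), 'w': 44.9}
{'t': 9.22, 'rack': array([-88.4, -98.8,  80.1]), 'th': 40.1, 'zy': 0.002, 'xy': 0.004, 'q': array([ 0.2 ,  0.71,  1.61, -0.82,  1.33, -0.77]), 'F': array([0.1, 0.9, 0.6]), 'w': 44.8}
```

View pics/s9c.png

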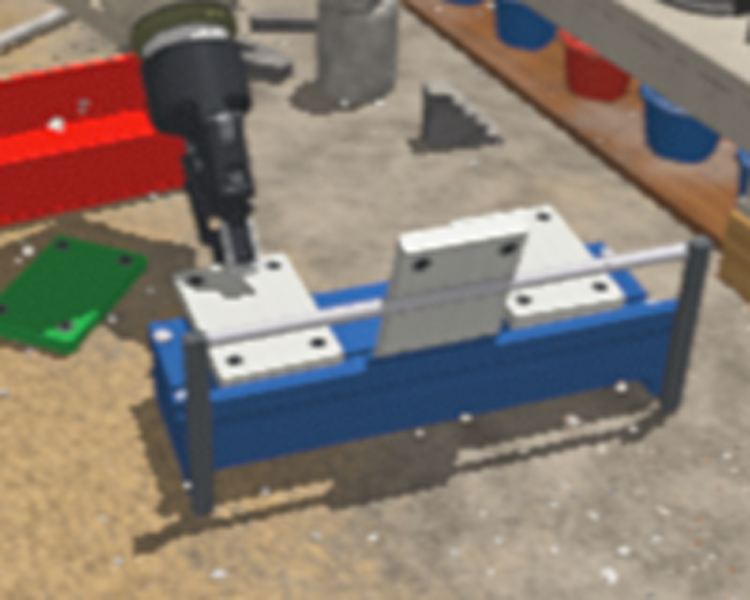

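The fingers straddle the near plate's front end at about (235,265). I'll lift it, then close.

Call:
{"name": "move_arm", "arguments": {
  "moves": [
    {"dx": 0, "dy": 0, "dz": 0.15, "rx": 0, "ry": 0, "rz": 0},
    {"dx": -0.04, "dy": -0.22, "dz": 0.23, "rx": 0, "ry": 0, "rz": 0},
    {"dx": -0.04, "dy": -0.22, "dz": 0.23, "rx": 0, "ry": 0, "rz": 0},
    {"dx": -0.03, "dy": -0.17, "dz": 0.33, "rx": 0, "ry": 0, "rz": 0},
    {"dx": -0.03, "dy": -0.17, "dz": 0.33, "rx": 0, "ry": 0, "rz": 0},
    {"dx": 0, "dy": 0, "dz": 0, "rx": 0, "ry": 0, "rz": 0},
    {"dx": 0, "dy": 0, "dz": 0, "rx": 0, "ry": 0, "rz": 0}
  ]
}}

```text
t: 9.8
position: [0.4792, 0.0165, 0.1299]
eef_rot: [0.272, 0.695, 0.582, -0.322]
wrist_force: [0.6, 2.9, -1.5]
width: 0.0445
```

Call:
{"name": "move_arm", "arguments": {
  "moves": [
    {"dx": 0, "dy": 0, "dz": 0, "rx": 0, "ry": 0, "rz": 0},
    {"dx": 0, "dy": 0, "dz": 0, "rx": 0, "ry": 0, "rz": 0},
    {"dx": 0, "dy": 0, "dz": 0, "rx": 0, "ry": 0, "rz": 0},
    {"dx": 0, "dy": 0, "dz": 0, "rx": 0, "ry": 0, "rz": 0},
    {"dx": 0, "dy": 0, "dz": 0, "rx": 0, "ry": 0, "rz": 0}
  ],
  "grip": 8,
  "force": 40
}}

```text
t: 10.22
position: [0.4788, 0.0163, 0.1292]
eef_rot: [0.272, 0.694, 0.582, -0.324]
wrist_force: [-1.2, 1.4, 4.3]
width: 0.0136
```

```bash
cat >> h.py <<'E'
def edge(fn):
    p,d,ci=load(fn); X=cloud(d,ci); W=X[...,:2]-org; a=W@xd*1000; b=W@yd*1000; z=X[...,2]*1000
    for v in range(155,360,24): print(v,a[v,321].round(1),b[v,321].round(1),z[v,321].round(1))
def crop(fn):
    p=cv2.imread('pics/%s.png'%fn)[150:310,240:440]; cv2.imwrite('pics/%sc.png'%fn,cv2.resize(p,None,fx=3.75,fy=3.75,interpolation=cv2.INTER_CUBIC))
E
python3 -c "
from h import *
snap('wrist','w10'); snap('side','s10'); print(st()); edge('w10'); crop('s10')
"
```

```text
{'t': 10.32, 'rack': array([-56.9, -99.5, 129.2]), 'th': 40.0, 'zy': 0.001, 'xy': 0.001, 'q': array([ 0.15,  0.61,  1.65, -0.84,  1.35, -0.85]), 'F': array([-0.1,  0.3,  5. ]), 'w': 13.7}
155 30.0 -142.9 55.5
179 -151.1 -179.2 208.4
203 -59.7 -139.5 131.2
227 -63.7 -130.2 134.6
251 -63.8 -118.5 134.7
275 -64.3 -106.4 135.1
299 -63.7 -92.7 134.6
323 -64.0 -78.9 134.9
347 -151.1 -179.2 208.4
```

View pics/s10c.png

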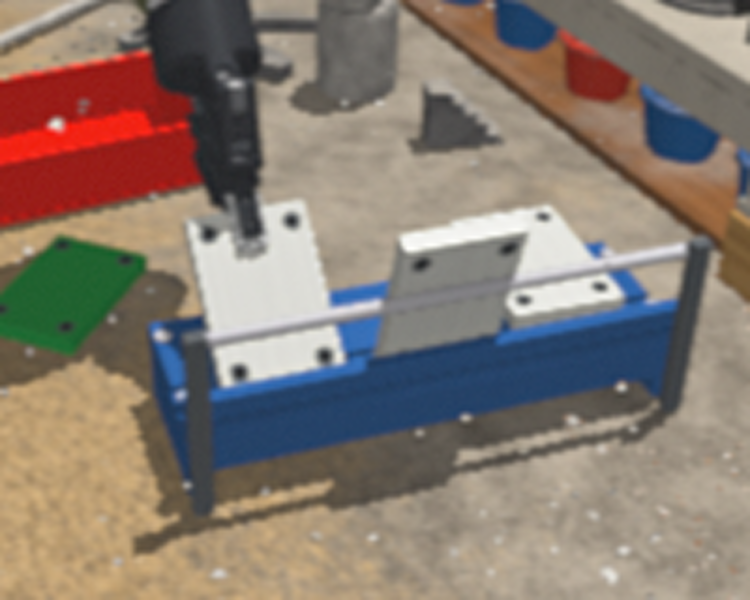

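View pics/w10.png

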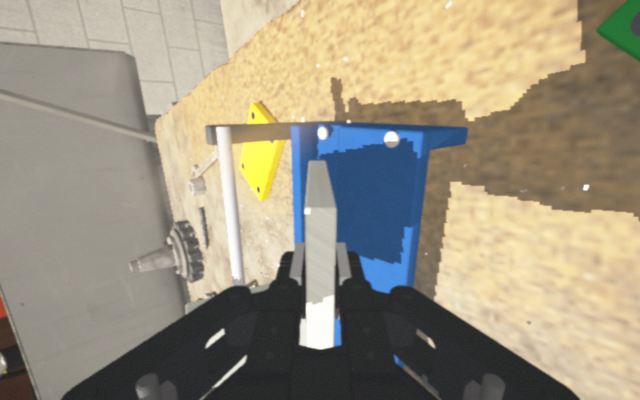

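Call:
{"name": "move_arm", "arguments": {
  "moves": [
    {"dx": -0.025, "dy": -0.14, "dz": 0.24, "rx": 0.985, "ry": -0.17, "rz": 0},
    {"dx": -0.025, "dy": -0.14, "dz": 0.24, "rx": 0.985, "ry": -0.17, "rz": 0},
    {"dx": -0.033, "dy": -0.186, "dz": 0.14, "rx": 0.985, "ry": -0.17, "rz": 0},
    {"dx": -0.033, "dy": -0.186, "dz": 0.14, "rx": 0.985, "ry": -0.17, "rz": 0},
    {"dx": -0.036, "dy": -0.206, "dz": 0.095, "rx": 0.985, "ry": -0.17, "rz": 0},
    {"dx": -0.036, "dy": -0.206, "dz": 0.095, "rx": 0.985, "ry": -0.17, "rz": 0},
    {"dx": -0.038, "dy": -0.215, "dz": 0.054, "rx": 0.985, "ry": -0.17, "rz": 0},
    {"dx": -0.038, "dy": -0.215, "dz": 0.054, "rx": 0.985, "ry": -0.17, "rz": 0},
    {"dx": 0, "dy": 0, "dz": 0, "rx": 0, "ry": 0, "rz": 0}
  ]
}}

```text
t: 11.07
position: [0.4681, -0.0455, 0.1714]
eef_rot: [0.054, 0.764, 0.639, -0.065]
wrist_force: [-1.2, -0.7, -4.3]
width: 0.0133
```

```bash
python3 -c "
from h import *
print(st());print(go(46.5,-100,167,105))
"
```

```text
{'t': 11.07, 'rack': array([  5.8, -99.4, 171.4]), 'th': 80.3, 'zy': -0.001, 'xy': 0.004, 'q': array([-0.26,  0.29,  1.76, -0.19,  1.09, -1.56]), 'F': array([-1.2, -0.7, -4.3]), 'w': 13.3}
dx,dy,dz -0.19 -1.00 -0.11 len 40.9mm  rx,ry 4.87 -0.86
```

Call:
{"name": "move_arm", "arguments": {
  "moves": [
    {"dx": -0.039, "dy": -0.22, "dz": 0.01, "rx": 0.985, "ry": -0.17, "rz": 0},
    {"dx": -0.039, "dy": -0.22, "dz": 0.01, "rx": 0.985, "ry": -0.17, "rz": 0},
    {"dx": -0.028, "dy": -0.16, "dz": -0.025, "rx": 0.74, "ry": -0.13, "rz": 0},
    {"dx": -0.028, "dy": -0.16, "dz": -0.025, "rx": 0.74, "ry": -0.13, "rz": 0},
    {"dx": -0.025, "dy": -0.145, "dz": -0.045, "rx": 0.74, "ry": -0.13, "rz": 0},
    {"dx": -0.025, "dy": -0.145, "dz": -0.045, "rx": 0.74, "ry": -0.13, "rz": 0},
    {"dx": -0.005, "dy": -0.03, "dz": -0.05, "rx": 0, "ry": 0, "rz": 0},
    {"dx": -0.005, "dy": -0.03, "dz": -0.05, "rx": 0, "ry": 0, "rz": 0},
    {"dx": 0, "dy": 0, "dz": 0, "rx": 0, "ry": 0, "rz": 0}
  ]
}}

```text
t: 11.82
position: [0.4607, -0.0874, 0.1635]
eef_rot: [-0.084, 0.759, 0.638, 0.099]
wrist_force: [-5.7, -1.0, 14.0]
width: 0.0135
```

```bash
python3 -c "
from h import *
snap('side','s11'); print(st()); crop('s11')
"
```

```text
{'t': 11.87, 'rack': array([ 48.2, -99.5, 163.5]), 'th': 104.9, 'zy': -0.002, 'xy': -0.001, 'q': array([-0.56,  0.3 ,  1.78,  0.26,  1.18, -2.08]), 'F': array([-5.6, -1.4, 12.7]), 'w': 13.2}
```

View pics/s11c.png

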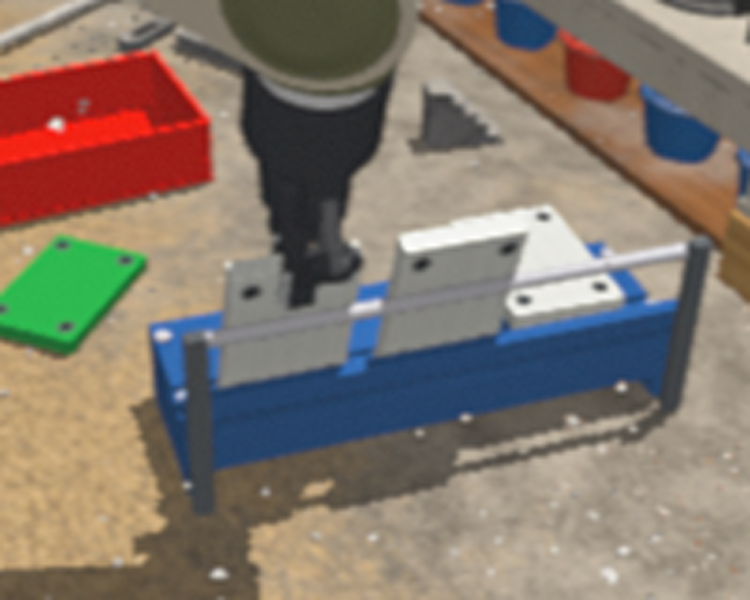

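The near plate is touching down at the rail and kerb. I'll release it, retract, and move to the far bay.

Call:
{"name": "move_arm", "arguments": {
  "moves": [
    {"dx": 0, "dy": 0, "dz": 0.03, "rx": 0, "ry": 0, "rz": 0},
    {"dx": 0, "dy": 0, "dz": 0, "rx": 0, "ry": 0, "rz": 0},
    {"dx": 0, "dy": 0, "dz": 0, "rx": 0, "ry": 0, "rz": 0},
    {"dx": 0, "dy": 0, "dz": 0, "rx": 0, "ry": 0, "rz": 0},
    {"dx": -0.022, "dy": -0.128, "dz": 0.48, "rx": 0, "ry": 0, "rz": 0},
    {"dx": -0.022, "dy": -0.128, "dz": 0.48, "rx": 0, "ry": 0, "rz": 0},
    {"dx": -0.022, "dy": -0.128, "dz": 0.48, "rx": 0, "ry": 0, "rz": 0},
    {"dx": -0.022, "dy": -0.128, "dz": 0.48, "rx": 0, "ry": 0, "rz": 0},
    {"dx": 0, "dy": 0, "dz": 0.2, "rx": 0, "ry": 0, "rz": 0}
  ],
  "grip": 30
}}

```text
t: 12.62
position: [0.4575, -0.1089, 0.2505]
eef_rot: [-0.083, 0.759, 0.637, 0.1]
wrist_force: [0.4, 0.0, -0.5]
width: 0.03
```

```bash
python3 -c "
from h import *
snap('side','s12'); print(st()); crop('s12'); print(go(-152,104,250,40))
"
```

```text
{'t': 12.67, 'rack': array([ 69.8, -98.6, 250.8]), 'th': 104.9, 'zy': 0.002, 'xy': -0.001, 'q': array([-0.61,  0.21,  1.65,  0.24,  1.4 , -2.06]), 'F': array([-0.5,  0.6,  0.1]), 'w': 29.8}
dx,dy,dz 5.95 4.58 -0.02 len 300.4mm  rx,ry -12.79 2.25
```

View pics/s12c.png

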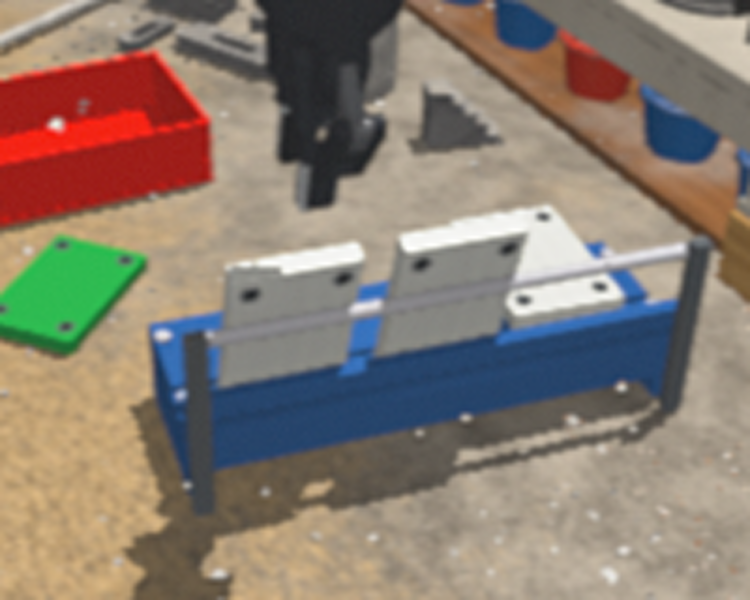

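Call:
{"name": "move_arm", "arguments": {
  "moves": [
    {"dx": 0.496, "dy": 0.382, "dz": 0, "rx": -0.985, "ry": 0.17, "rz": 0},
    {"dx": 0.496, "dy": 0.382, "dz": 0, "rx": -0.985, "ry": 0.17, "rz": 0},
    {"dx": 0.496, "dy": 0.382, "dz": 0, "rx": -0.985, "ry": 0.17, "rz": 0},
    {"dx": 0.496, "dy": 0.382, "dz": 0, "rx": -0.985, "ry": 0.17, "rz": 0},
    {"dx": 0.496, "dy": 0.382, "dz": 0, "rx": -0.985, "ry": 0.17, "rz": 0},
    {"dx": 0.496, "dy": 0.382, "dz": 0, "rx": -0.985, "ry": 0.17, "rz": 0},
    {"dx": 0.496, "dy": 0.382, "dz": 0, "rx": -0.985, "ry": 0.17, "rz": 0},
    {"dx": 0.496, "dy": 0.382, "dz": 0, "rx": -0.985, "ry": 0.17, "rz": 0},
    {"dx": 0.496, "dy": 0.382, "dz": 0, "rx": -0.985, "ry": 0.17, "rz": 0},
    {"dx": 0.496, "dy": 0.382, "dz": 0, "rx": -0.985, "ry": 0.17, "rz": 0},
    {"dx": 0.496, "dy": 0.382, "dz": 0, "rx": -0.985, "ry": 0.17, "rz": 0},
    {"dx": 0.496, "dy": 0.382, "dz": 0, "rx": -0.985, "ry": 0.17, "rz": 0}
  ],
  "grip": 45
}}

```text
t: 13.67
position: [0.6955, 0.077, 0.2473]
eef_rot: [0.248, 0.707, 0.594, -0.294]
wrist_force: [0.6, -0.2, 0.6]
width: 0.0448
```

```bash
python3 -c "
from h import *
snap('wrist','w13');print(st()); print(go(-152,104,78,40))
"
```

```text
{'t': 13.72, 'rack': array([-158.5,  105.1,  240. ]), 'th': 44.4, 'zy': 0.0, 'xy': -0.009, 'q': array([ 0.18,  0.97,  0.61, -0.76,  1.81, -1.32]), 'F': array([-0.3,  2.7, -5.9]), 'w': 45.2}
dx,dy,dz -0.06 -0.16 -4.05 len 162.1mm  rx,ry -0.87 0.15
```

View pics/w13.png

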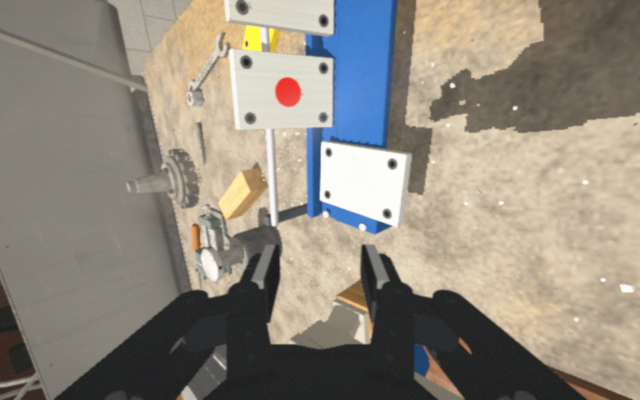

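Call:
{"name": "move_arm", "arguments": {
  "moves": [
    {"dx": 0, "dy": -0.01, "dz": -0.67, "rx": -0.17, "ry": 0.03, "rz": 0},
    {"dx": 0, "dy": -0.01, "dz": -0.67, "rx": -0.17, "ry": 0.03, "rz": 0},
    {"dx": 0, "dy": -0.01, "dz": -0.67, "rx": -0.17, "ry": 0.03, "rz": 0},
    {"dx": 0, "dy": -0.01, "dz": -0.67, "rx": -0.17, "ry": 0.03, "rz": 0},
    {"dx": 0, "dy": -0.01, "dz": -0.67, "rx": -0.17, "ry": 0.03, "rz": 0},
    {"dx": 0, "dy": -0.01, "dz": -0.67, "rx": -0.17, "ry": 0.03, "rz": 0},
    {"dx": 0, "dy": 0, "dz": 0, "rx": 0, "ry": 0, "rz": 0},
    {"dx": 0, "dy": 0, "dz": 0, "rx": 0, "ry": 0, "rz": 0}
  ]
}}

```text
t: 14.38
position: [0.6944, 0.0731, 0.0858]
eef_rot: [0.272, 0.693, 0.583, -0.325]
wrist_force: [0.2, 0.0, 1.0]
width: 0.0451
```

```bash
python3 -c "
from h import *
snap('wrist','w14');print(st()); print(go(-91,104,77,40))
p,d,ci=load('w14'); X=cloud(d,ci)
hsv=cv2.cvtColor(p,cv2.COLOR_RGB2HSV)
W=X[...,:2]-org; a=W@xd*1000; b=W@yd*1000; z=X[...,2]*1000
m=(hsv[...,1]<45)&(hsv[...,2]>150)&(z>50)&(z<80)&(d>0)&(a>-120)&(a<40)&(b>55)&(b<155)
print('x',np.percentile(a[m],[1,99]).round(1),'y',np.percentile(b[m],[1,99]).round(1))
"
```

```text
{'t': 14.43, 'rack': array([-150.4,  103.8,   88.2]), 'th': 39.9, 'zy': 0.002, 'xy': 0.0, 'q': array([ 0.18,  1.11,  0.77, -0.81,  1.63, -1.11]), 'F': array([ 0.2, -0.3,  1.6]), 'w': 45.0}
dx,dy,dz -0.25 -1.46 -0.28 len 60.4mm  rx,ry 0.02 -0.00
x [-100.8   34.5] y [ 63.2 142.8]
```

Call:
{"name": "move_arm", "arguments": {
  "moves": [
    {"dx": 0, "dy": 0, "dz": -0.3, "rx": 0, "ry": 0, "rz": 0},
    {"dx": -0.065, "dy": -0.37, "dz": 0, "rx": 0, "ry": 0, "rz": 0},
    {"dx": -0.065, "dy": -0.37, "dz": 0, "rx": 0, "ry": 0, "rz": 0},
    {"dx": -0.065, "dy": -0.37, "dz": 0, "rx": 0, "ry": 0, "rz": 0},
    {"dx": -0.065, "dy": -0.37, "dz": 0, "rx": 0, "ry": 0, "rz": 0},
    {"dx": 0, "dy": 0, "dz": 0, "rx": 0, "ry": 0, "rz": 0}
  ]
}}

```text
t: 14.93
position: [0.6849, 0.0111, 0.0771]
eef_rot: [0.273, 0.695, 0.581, -0.323]
wrist_force: [-0.3, -0.4, 0.4]
width: 0.0452
```

```bash
python3 -c "
from h import *
snap('side','s15'); print(st()); crop('s15'); print(go(-57,104,130,40))
"
```

```text
{'t': 14.98, 'rack': array([-89. , 104.2,  77.1]), 'th': 40.0, 'zy': 0.002, 'xy': 0.003, 'q': array([ 0.1 ,  1.05,  0.92, -0.83,  1.51, -1.09]), 'F': array([ 0. , -0.2, -0.5]), 'w': 44.8}
dx,dy,dz -0.14 -0.79 1.32 len 61.8mm  rx,ry -0.00 0.00
```

View pics/s15c.png

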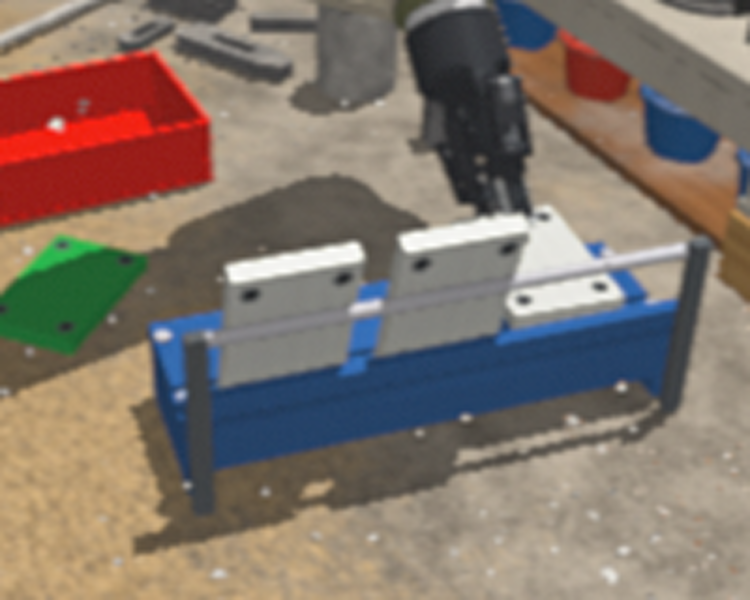

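Call:
{"name": "move_arm", "arguments": {
  "moves": [
    {"dx": 0, "dy": 0, "dz": 0.2, "rx": 0, "ry": 0, "rz": 0},
    {"dx": -0.04, "dy": -0.23, "dz": 0.23, "rx": 0, "ry": 0, "rz": 0},
    {"dx": -0.04, "dy": -0.23, "dz": 0.23, "rx": 0, "ry": 0, "rz": 0},
    {"dx": -0.03, "dy": -0.17, "dz": 0.34, "rx": 0, "ry": 0, "rz": 0},
    {"dx": -0.03, "dy": -0.17, "dz": 0.34, "rx": 0, "ry": 0, "rz": 0},
    {"dx": 0, "dy": 0, "dz": 0, "rx": 0, "ry": 0, "rz": 0},
    {"dx": 0, "dy": 0, "dz": 0, "rx": 0, "ry": 0, "rz": 0}
  ]
}}

```text
t: 15.57
position: [0.6794, -0.0186, 0.1307]
eef_rot: [0.273, 0.694, 0.582, -0.323]
wrist_force: [1.1, 2.4, -1.3]
width: 0.045
```

Call:
{"name": "move_arm", "arguments": {
  "moves": [
    {"dx": 0, "dy": 0, "dz": 0, "rx": 0, "ry": 0, "rz": 0},
    {"dx": 0, "dy": 0, "dz": 0, "rx": 0, "ry": 0, "rz": 0},
    {"dx": 0, "dy": 0, "dz": 0, "rx": 0, "ry": 0, "rz": 0},
    {"dx": 0, "dy": 0, "dz": 0, "rx": 0, "ry": 0, "rz": 0},
    {"dx": 0, "dy": 0, "dz": 0, "rx": 0, "ry": 0, "rz": 0}
  ],
  "grip": 8,
  "force": 40
}}

```text
t: 15.98
position: [0.679, -0.0187, 0.1296]
eef_rot: [0.273, 0.694, 0.582, -0.324]
wrist_force: [-1.1, 1.5, 1.9]
width: 0.0134
```

```bash
python3 -c "
from h import *
snap('wrist','w16'); snap('side','s16'); print(st()); edge('w16'); crop('s16')
"
```

```text
{'t': 16.08, 'rack': array([-57.2, 103.7, 129.5]), 'th': 39.9, 'zy': 0.001, 'xy': 0.001, 'q': array([ 0.06,  0.96,  0.96, -0.84,  1.52, -1.15]), 'F': array([-1.3,  0.3,  2.8]), 'w': 13.3}
155 30.6 60.5 55.4
179 -23.8 64.1 101.1
203 -59.9 63.8 131.4
227 -63.0 73.6 134.0
251 -63.3 85.3 134.3
275 -63.7 97.5 134.6
299 -64.3 110.2 135.1
323 -63.7 125.0 134.6
347 -63.7 140.0 134.6
```

View pics/s16c.png

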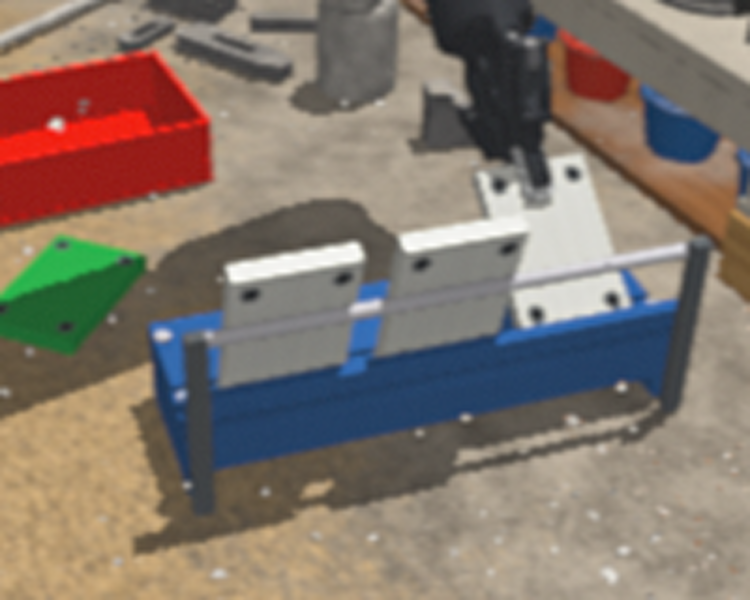

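The far plate sits in the grip the same way as the other two did, so I'll use the same turn.

Call:
{"name": "move_arm", "arguments": {
  "moves": [
    {"dx": -0.025, "dy": -0.14, "dz": 0.24, "rx": 0.985, "ry": -0.17, "rz": 0},
    {"dx": -0.025, "dy": -0.14, "dz": 0.24, "rx": 0.985, "ry": -0.17, "rz": 0},
    {"dx": -0.033, "dy": -0.186, "dz": 0.14, "rx": 0.985, "ry": -0.17, "rz": 0},
    {"dx": -0.033, "dy": -0.186, "dz": 0.14, "rx": 0.985, "ry": -0.17, "rz": 0},
    {"dx": -0.036, "dy": -0.206, "dz": 0.095, "rx": 0.985, "ry": -0.17, "rz": 0},
    {"dx": -0.036, "dy": -0.206, "dz": 0.095, "rx": 0.985, "ry": -0.17, "rz": 0},
    {"dx": -0.038, "dy": -0.215, "dz": 0.054, "rx": 0.985, "ry": -0.17, "rz": 0},
    {"dx": -0.038, "dy": -0.215, "dz": 0.054, "rx": 0.985, "ry": -0.17, "rz": 0},
    {"dx": 0, "dy": 0, "dz": 0, "rx": 0, "ry": 0, "rz": 0}
  ]
}}

```text
t: 16.83
position: [0.6681, -0.0818, 0.1716]
eef_rot: [0.055, 0.764, 0.639, -0.066]
wrist_force: [-0.3, -0.8, -5.0]
width: 0.0135
```

```bash
python3 -c "
from h import *
print(st());print(go(48,104,164,105))
"
```

```text
{'t': 16.83, 'rack': array([  6.9, 103.8, 171.6]), 'th': 80.1, 'zy': -0.001, 'xy': 0.004, 'q': array([-0.23,  0.72,  1.08, -0.18,  1.34, -1.59]), 'F': array([-0.3, -0.8, -5. ]), 'w': 13.5}
dx,dy,dz -0.17 -1.01 -0.19 len 41.8mm  rx,ry 4.91 -0.86
```

Call:
{"name": "move_arm", "arguments": {
  "moves": [
    {"dx": -0.037, "dy": -0.21, "dz": 0.01, "rx": 0.985, "ry": -0.17, "rz": 0},
    {"dx": -0.037, "dy": -0.21, "dz": 0.01, "rx": 0.985, "ry": -0.17, "rz": 0},
    {"dx": -0.028, "dy": -0.16, "dz": -0.025, "rx": 0.74, "ry": -0.13, "rz": 0},
    {"dx": -0.028, "dy": -0.16, "dz": -0.025, "rx": 0.74, "ry": -0.13, "rz": 0},
    {"dx": -0.025, "dy": -0.145, "dz": -0.045, "rx": 0.74, "ry": -0.13, "rz": 0},
    {"dx": -0.025, "dy": -0.145, "dz": -0.045, "rx": 0.74, "ry": -0.13, "rz": 0},
    {"dx": -0.005, "dy": -0.03, "dz": -0.04, "rx": 0, "ry": 0, "rz": 0},
    {"dx": -0.005, "dy": -0.03, "dz": -0.04, "rx": 0, "ry": 0, "rz": 0},
    {"dx": 0, "dy": 0, "dz": 0, "rx": 0, "ry": 0, "rz": 0}
  ]
}}

```text
t: 17.58
position: [0.6608, -0.1209, 0.1642]
eef_rot: [-0.083, 0.759, 0.638, 0.098]
wrist_force: [-4.4, 0.1, 4.4]
width: 0.0136
```

```bash
python3 -c "
from h import *
snap('side','s17'); print(st()); crop('s17')
"
```

```text
{'t': 17.63, 'rack': array([ 46.5, 103.5, 164.3]), 'th': 104.7, 'zy': -0.002, 'xy': -0.002, 'q': array([-0.44,  0.72,  1.1 ,  0.25,  1.39, -1.9 ]), 'F': array([-2.6, -0.2,  5.5]), 'w': 13.1}
```

View pics/s17c.png

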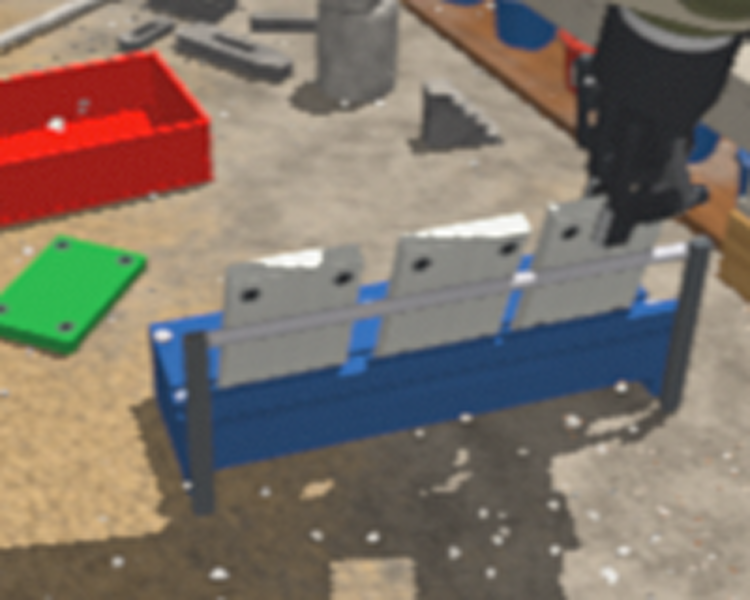

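All three are up. I'll release, retract, and confirm with the cameras.

Call:
{"name": "move_arm", "arguments": {
  "moves": [
    {"dx": 0, "dy": -0.02, "dz": 0, "rx": 0, "ry": 0, "rz": 0},
    {"dx": 0, "dy": 0, "dz": 0, "rx": 0, "ry": 0, "rz": 0},
    {"dx": 0, "dy": 0, "dz": 0, "rx": 0, "ry": 0, "rz": 0},
    {"dx": 0, "dy": 0, "dz": 0, "rx": 0, "ry": 0, "rz": 0},
    {"dx": -0.022, "dy": -0.128, "dz": 0.48, "rx": 0, "ry": 0, "rz": 0},
    {"dx": -0.022, "dy": -0.128, "dz": 0.48, "rx": 0, "ry": 0, "rz": 0},
    {"dx": -0.022, "dy": -0.128, "dz": 0.48, "rx": 0, "ry": 0, "rz": 0},
    {"dx": -0.022, "dy": -0.128, "dz": 0.48, "rx": 0, "ry": 0, "rz": 0},
    {"dx": 0, "dy": 0, "dz": 0.3, "rx": 0, "ry": 0, "rz": 0},
    {"dx": 0, "dy": 0, "dz": 0, "rx": 0, "ry": 0, "rz": 0}
  ],
  "grip": 30
}}

```text
t: 18.47
position: [0.6581, -0.1435, 0.2554]
eef_rot: [-0.081, 0.759, 0.638, 0.1]
wrist_force: [0.6, 0.6, 0.2]
width: 0.0301
```

Run:
```python
from h import *
snap('side','s18'); snap('top','t18'); print(st()); crop('s18')
p,d,ci=load('t18'); X=cloud(d,ci); W=X[...,:2]-org; a=W@xd*1000; b=W@yd*1000; z=X[...,2]*1000
for y0 in(-100,5,104):
    k=(abs(b-y0)<30)&(z>160)&(z<185)&(a>20)&(a<90); print(y0,k.sum(), 'top end x',np.median(a[k]).round(1),'z',np.percentile(z[k],[50,95]).round(1))
p=cv2.imread('pics/t18.png')[120:260,270:410]; cv2.imwrite('pics/t18c.png',cv2.resize(p,None,fx=4.2,fy=4.2,interpolation=cv2.INTER_CUBIC))
```

```text
return _methods._mean(a, axis=axis, dtype=dtype,
  ret = ret.dtype.type(ret / rcount)
Traceback (most recent call last):
IndexError: index -1 is out of bounds for axis 0 with size 0
```

View pics/s18c.png

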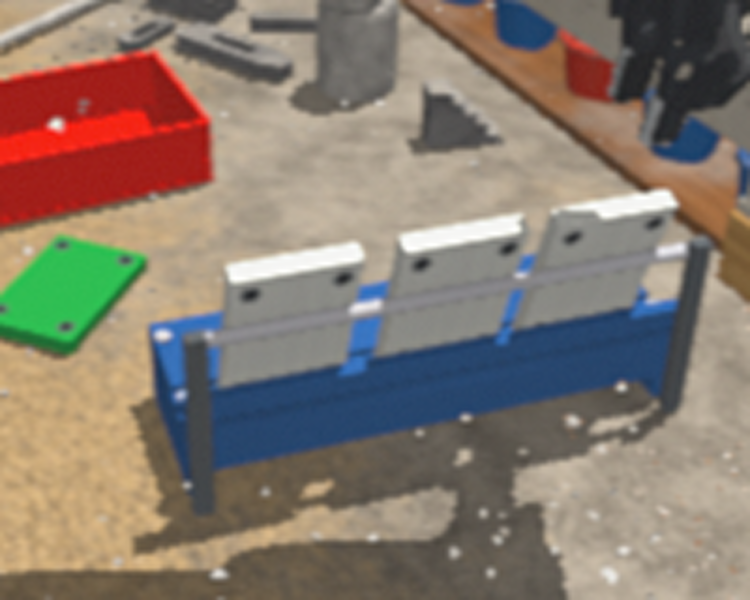

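All three plates are leaning on the rail in the side view. I'll go above the middle, marked plate.

Call:
{"name": "move_arm", "arguments": {
  "moves": [
    {"dx": -0.61, "dy": 0.085, "dz": 0, "rx": 0, "ry": 0, "rz": 0},
    {"dx": -0.61, "dy": 0.085, "dz": 0, "rx": 0, "ry": 0, "rz": 0},
    {"dx": -0.61, "dy": 0.085, "dz": 0, "rx": 0, "ry": 0, "rz": 0},
    {"dx": -0.61, "dy": 0.085, "dz": 0, "rx": 0, "ry": 0, "rz": 0},
    {"dx": 0, "dy": 0, "dz": 0, "rx": 0, "ry": 0, "rz": 0},
    {"dx": 0, "dy": 0, "dz": 0, "rx": 0, "ry": 0, "rz": 0}
  ]
}}

```text
t: 19.07
position: [0.5592, -0.1291, 0.2518]
eef_rot: [-0.084, 0.759, 0.638, 0.099]
wrist_force: [0.6, 0.3, -0.3]
width: 0.0303
```

Run:
```python
from h import *
snap('wrist','w19'); snap('top','t19'); print(st()); print(go(49,5.2,165,105))
p,d,ci=load('w19'); X=cloud(d,ci); W=X[...,:2]-org; a=W@xd*1000; b=W@yd*1000; z=X[...,2]*1000
for y0 in(-100,5,104):
    k=(abs(b-y0)<25)&(z>160)&(z<185)&(a>20)&(a<90)&(p.min(-1)>120); print(y0,k.sum(), np.round([a[k].mean(),z[k].mean()],1) if k.sum() else '')
    if k.sum(): print(np.percentile(a[k],[3,97]).round(1),np.percentile(z[k],[3,97]).round(1))
```

```text
{'t': 19.17, 'rack': array([ 72.5,   6. , 251.9]), 'th': 104.9, 'zy': -0.002, 'xy': -0.001, 'q': array([-0.53,  0.44,  1.33,  0.24,  1.47, -1.97]), 'F': array([ 0.6, -0.5,  0.6]), 'w': 30.1}
dx,dy,dz 0.08 0.58 -2.17 len 90.0mm  rx,ry 0.02 -0.00
-100 1719 [ 53.5 171.8]
[47.  59.7] [169.1 174. ]
5 1072 [ 53.6 171.8]
[47.  59.8] [169.4 173.9]
104 721 [ 54.2 171.3]
[48.  60.4] [168.5 173.8]
```

View pics/w19.png

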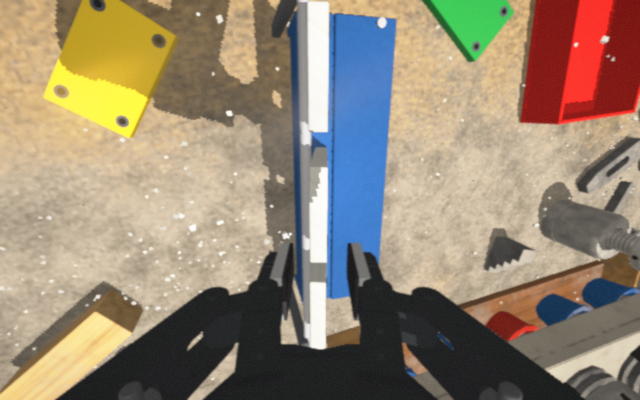

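Call:
{"name": "move_arm", "arguments": {
  "moves": [
    {"dx": 0.019, "dy": 0.108, "dz": -0.45, "rx": 0.085, "ry": -0.015, "rz": 0},
    {"dx": 0.019, "dy": 0.108, "dz": -0.45, "rx": 0.085, "ry": -0.015, "rz": 0},
    {"dx": 0.019, "dy": 0.108, "dz": -0.45, "rx": 0.085, "ry": -0.015, "rz": 0},
    {"dx": 0.019, "dy": 0.108, "dz": -0.45, "rx": 0.085, "ry": -0.015, "rz": 0},
    {"dx": 0.019, "dy": 0.108, "dz": -0.43, "rx": 0.085, "ry": -0.015, "rz": 0},
    {"dx": 0, "dy": 0, "dz": 0, "rx": 0, "ry": 0, "rz": 0},
    {"dx": 0, "dy": 0, "dz": 0, "rx": 0, "ry": 0, "rz": 0}
  ]
}}

```text
t: 19.75
position: [0.564, -0.1077, 0.1626]
eef_rot: [-0.097, 0.757, 0.636, 0.113]
wrist_force: [0.5, 0.5, 0.3]
width: 0.03
```

Run:
```python
from h import *
snap('wrist','w20'); print(st()); print(go(50.4,5,162,107))
```

```text
{'t': 19.8, 'rack': array([ 50.8,   6.2, 163.6]), 'th': 107.0, 'zy': -0.001, 'xy': -0.001, 'q': array([-0.51,  0.52,  1.46,  0.29,  1.28, -2.01]), 'F': array([-0.3,  0.2,  0.4]), 'w': 30.1}
dx,dy,dz -0.03 0.02 -0.04 len 2.0mm  rx,ry -0.00 0.00
```

View pics/w20.png

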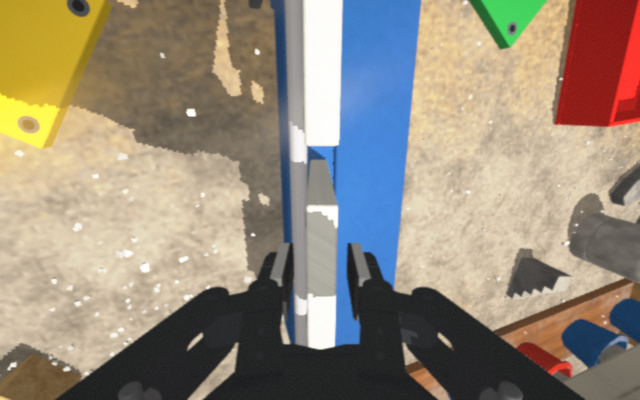

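Call:
{"name": "move_arm", "arguments": {
  "moves": [
    {"dx": 0, "dy": 0, "dz": 0, "rx": 0, "ry": 0, "rz": 0},
    {"dx": 0, "dy": 0, "dz": 0, "rx": 0, "ry": 0, "rz": 0},
    {"dx": 0, "dy": 0, "dz": 0, "rx": 0, "ry": 0, "rz": 0},
    {"dx": 0, "dy": 0, "dz": 0, "rx": 0, "ry": 0, "rz": 0}
  ],
  "grip": 8,
  "force": 60
}}

```text
t: 20.13
position: [0.5642, -0.1081, 0.1643]
eef_rot: [-0.095, 0.757, 0.636, 0.114]
wrist_force: [1.1, -0.0, 3.8]
width: 0.0129
```

Call:
{"name": "move_arm", "arguments": {
  "moves": [
    {"dx": -0.009, "dy": -0.05, "dz": 0.25, "rx": 0, "ry": 0, "rz": 0},
    {"dx": -0.009, "dy": -0.05, "dz": 0.25, "rx": 0, "ry": 0, "rz": 0},
    {"dx": -0.009, "dy": -0.05, "dz": 0.25, "rx": 0, "ry": 0, "rz": 0},
    {"dx": 0, "dy": 0, "dz": 0.45, "rx": 0, "ry": 0, "rz": 0},
    {"dx": 0, "dy": 0, "dz": 0.45, "rx": 0, "ry": 0, "rz": 0},
    {"dx": 0, "dy": 0, "dz": 0.45, "rx": 0, "ry": 0, "rz": 0},
    {"dx": 0, "dy": 0, "dz": 0.45, "rx": 0, "ry": 0, "rz": 0},
    {"dx": 0, "dy": 0, "dz": 0.45, "rx": 0, "ry": 0, "rz": 0},
    {"dx": 0, "dy": 0, "dz": 0, "rx": 0, "ry": 0, "rz": 0}
  ]
}}

```text
t: 20.88
position: [0.5633, -0.1144, 0.2875]
eef_rot: [-0.093, 0.757, 0.637, 0.115]
wrist_force: [0.8, 0.1, -2.7]
width: 0.013
```

Run:
```python
from h import *
snap('wrist','w21'); snap('side','s21'); print(st()); edge('w21')
```

```text
{'t': 20.98, 'rack': array([ 56.9,   5.4, 283.3]), 'th': 107.0, 'zy': -0.001, 'xy': -0.001, 'q': array([-0.52,  0.42,  1.29,  0.28,  1.54, -1.94]), 'F': array([-0.4,  0.6, -4.9]), 'w': 12.7}
155 -13.6 -16.4 57.7
179 46.4 -34.5 251.9
203 59.4 -34.7 294.1
227 59.8 -24.0 295.5
251 59.7 -12.0 295.3
275 59.5 0.9 294.8
299 59.6 13.9 295.4
323 59.7 27.7 295.9
347 59.4 44.0 294.8
```

View pics/w21.png

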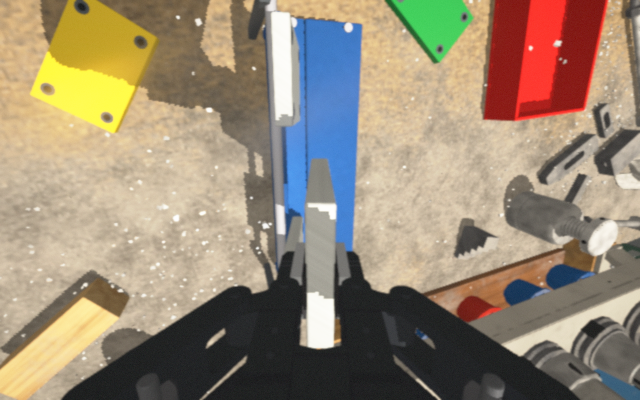

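View pics/s21.png

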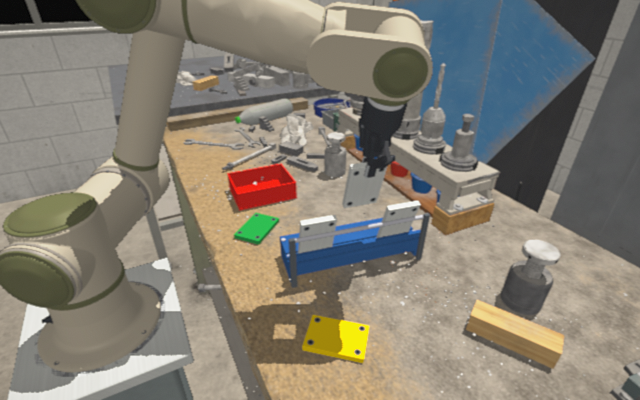

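Plate B, the marked one, is off the rack and held; the other two still lean. I'll carry it over to the bin.

Call:
{"name": "move_arm", "arguments": {
  "moves": [
    {"dx": 0, "dy": 0.2, "dz": 0.4, "rx": 0, "ry": 0, "rz": 0},
    {"dx": 0, "dy": 0.5, "dz": 0.2, "rx": 0, "ry": 0, "rz": 0.1},
    {"dx": -0.15, "dy": 0.8, "dz": 0, "rx": 0, "ry": 0, "rz": 0.1},
    {"dx": -0.2, "dy": 0.8, "dz": 0, "rx": 0, "ry": 0, "rz": 0.1},
    {"dx": -0.2, "dy": 0.8, "dz": 0, "rx": 0, "ry": 0, "rz": 0.1},
    {"dx": -0.2, "dy": 0.8, "dz": 0, "rx": 0, "ry": 0, "rz": 0.1},
    {"dx": -0.2, "dy": 0.8, "dz": 0, "rx": 0, "ry": 0, "rz": 0.1},
    {"dx": -0.2, "dy": 0.8, "dz": 0, "rx": 0, "ry": 0, "rz": 0.1},
    {"dx": -0.2, "dy": 0.8, "dz": 0, "rx": 0, "ry": 0, "rz": 0.1},
    {"dx": -0.2, "dy": 0.8, "dz": 0, "rx": 0, "ry": 0, "rz": 0.1},
    {"dx": -0.2, "dy": 0.8, "dz": 0, "rx": 0, "ry": 0, "rz": 0.1},
    {"dx": -0.2, "dy": 0.8, "dz": 0, "rx": 0, "ry": 0, "rz": 0.16}
  ]
}}

```text
t: 21.98
position: [0.4834, 0.2355, 0.3058]
eef_rot: [-0.102, 0.724, 0.674, 0.107]
wrist_force: [0.8, -0.2, -3.9]
width: 0.0127
```

```bash
cat >> h.py <<'E'
bc=np.array([.478,.353]); bx=np.array([.9973,-.0732]); by=np.array([.0732,.9973])
def bst():
    s=r.get_state(); p=s['position']; q=s['eef_rot']; M=Ro.from_quat([q[1],q[2],q[3],q[0]]).as_matrix()
    w=p[:2]-bc; zt=M[:,2]; xt=M[:,0]
    print('t',round(s['t'],2),'bin xyz',np.round([w@bx*1000,w@by*1000,p[2]*1000],1),'lean',round(float(np.degrees(np.arctan2(zt[:2]@by,-zt[2]))),1),'yawerr',round(float(np.degrees(xt[:2]@bx)),1),'q',np.round(s['qpos'],2),'F',np.round(s['wrist_force'],1),'w',round(s['width']*1000,1))
    return np.array([w@bx*1000,w@by*1000,p[2]*1000])
def bgo(x,y,z):
    d=np.array([x,y,z])-bst(); W=d[0]*bx+d[1]*by; print('units',np.round([W[0]/40,W[1]/40,d[2]/40],2))
E
python3 - <<'E'
from h import *
snap('wrist','w22'); snap('top','t22'); bgo(0,-85,230)
E
```

```text
t 22.08 bin xyz [  12.9 -114.8  306. ] lean 17.1 yawerr -0.3 q [ 0.11  0.24  1.47  0.3   1.39 -1.45] F [-0.5 -0.3 -4.2] w 13.1
units [-0.27  0.77 -1.9 ]
```

View pics/w22.png

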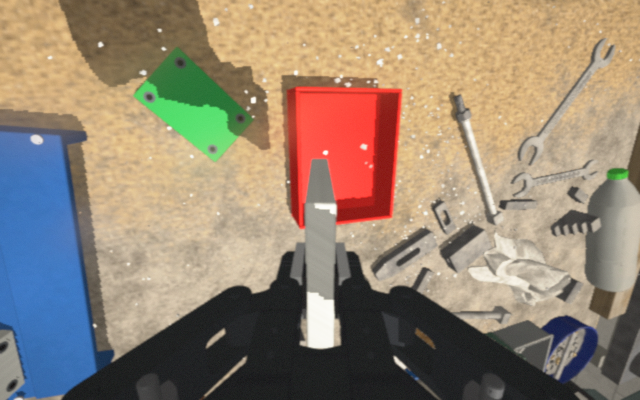

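View pics/t22.png

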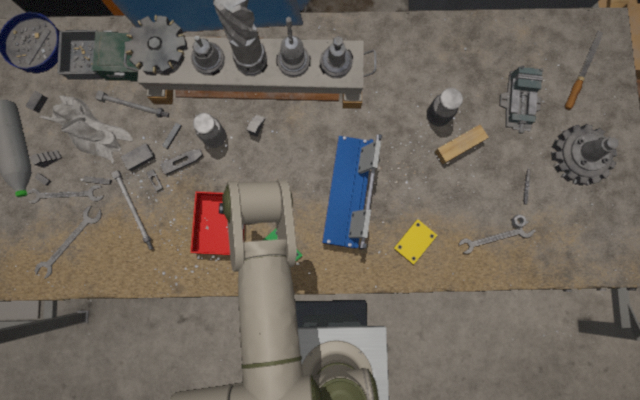

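Call:
{"name": "move_arm", "arguments": {
  "moves": [
    {"dx": -0.06, "dy": 0.63, "dz": -0.1, "rx": 0, "ry": 0, "rz": 0},
    {"dx": -0.06, "dy": 0.63, "dz": -0.2, "rx": 0, "ry": 0, "rz": 0},
    {"dx": -0.06, "dy": 0.63, "dz": -0.5, "rx": 0, "ry": 0, "rz": 0},
    {"dx": 0, "dy": 0, "dz": -0.6, "rx": 0, "ry": 0, "rz": 0},
    {"dx": 0, "dy": 0, "dz": -0.6, "rx": 0, "ry": 0, "rz": 0},
    {"dx": 0, "dy": 0, "dz": -0.6, "rx": 0, "ry": 0, "rz": 0},
    {"dx": 0, "dy": 0, "dz": -0.6, "rx": 0, "ry": 0, "rz": 0},
    {"dx": 0, "dy": 0, "dz": -0.5, "rx": 0, "ry": 0, "rz": 0},
    {"dx": 0, "dy": 0, "dz": -0.4, "rx": 0, "ry": 0, "rz": 0},
    {"dx": 0, "dy": 0, "dz": -0.2, "rx": 0, "ry": 0, "rz": 0},
    {"dx": 0, "dy": 0, "dz": 0, "rx": 0, "ry": 0, "rz": 0}
  ]
}}

```text
t: 23.0
position: [0.4764, 0.309, 0.1328]
eef_rot: [-0.102, 0.724, 0.673, 0.106]
wrist_force: [0.2, 0.2, -3.1]
width: 0.0131
```

Run:
```python
from h import *
snap('wrist','w23'); snap('side','s23'); bgo(0,-85,103)
p=cv2.imread('pics/s23.png')[110:230,190:350]; cv2.imwrite('pics/s23c.png',cv2.resize(p,None,fx=4.6,fy=4.6,interpolation=cv2.INTER_CUBIC))
```

```text
t 23.1 bin xyz [  2.8 -43.3 135.5] lean 17.1 yawerr -0.0 q [ 0.25  0.46  1.64  0.34  0.98 -1.43] F [ 0.4  0.6 -4.2] w 13.1
units [-0.15 -1.03 -0.81]
```

View pics/w23.png

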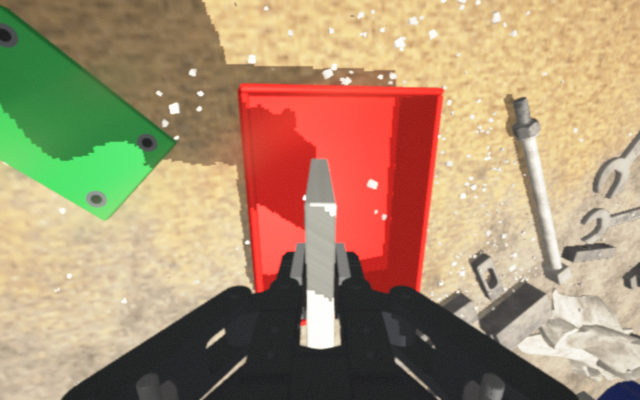

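View pics/s23c.png

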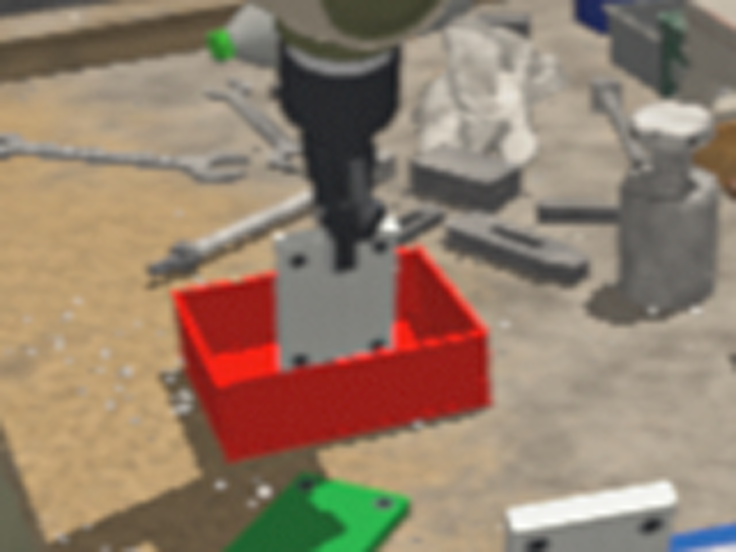

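Call:
{"name": "move_arm", "arguments": {
  "moves": [
    {"dx": -0.035, "dy": -0.25, "dz": -0.18, "rx": 0.75, "ry": -0.055, "rz": 0},
    {"dx": -0.035, "dy": -0.25, "dz": -0.18, "rx": 0.75, "ry": -0.055, "rz": 0},
    {"dx": -0.035, "dy": -0.25, "dz": -0.18, "rx": 0.75, "ry": -0.055, "rz": 0},
    {"dx": -0.035, "dy": -0.25, "dz": -0.18, "rx": 0.75, "ry": -0.055, "rz": 0},
    {"dx": 0, "dy": 0, "dz": 0, "rx": 0, "ry": 0, "rz": 0},
    {"dx": 0, "dy": 0, "dz": 0, "rx": 0, "ry": 0, "rz": 0}
  ]
}}

```text
t: 23.6
position: [0.4725, 0.269, 0.1071]
eef_rot: [-0.188, 0.704, 0.654, 0.202]
wrist_force: [-1.0, 0.7, -3.8]
width: 0.013
```

Run:
```python
from h import *
snap('side','s24'); bgo(0,-85,100)
p=cv2.imread('pics/s24.png')[110:230,190:350]; cv2.imwrite('pics/s24c.png',cv2.resize(p,None,fx=4.6,fy=4.6,interpolation=cv2.INTER_CUBIC))
```

```text
t 23.65 bin xyz [  0.7 -83.4 107.5] lean 32.1 yawerr -0.1 q [ 0.06  0.46  1.82  0.72  0.92 -1.9 ] F [ 0.4 -0.2 -3.9] w 13.2
units [-0.02 -0.04 -0.19]
```

View pics/s24c.png

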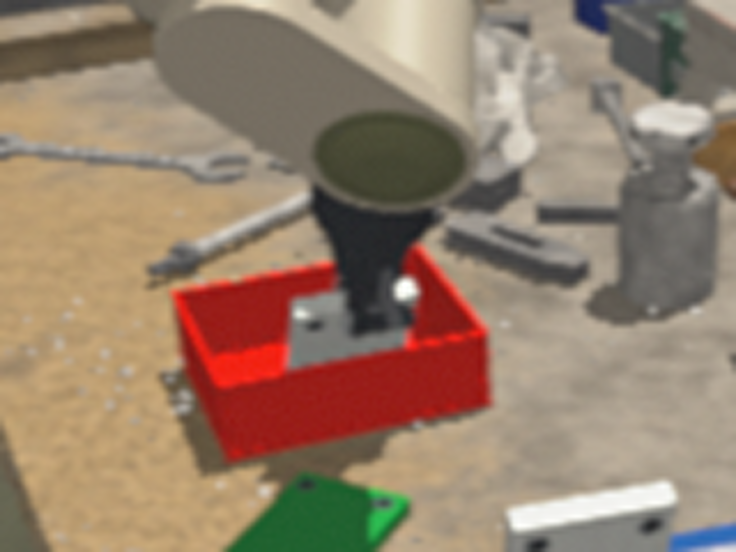

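Call:
{"name": "move_arm", "arguments": {
  "moves": [
    {"dx": 0, "dy": 0, "dz": -0.04, "rx": 0, "ry": 0, "rz": 0},
    {"dx": 0, "dy": 0, "dz": -0.04, "rx": 0, "ry": 0, "rz": 0},
    {"dx": 0, "dy": 0, "dz": -0.04, "rx": 0, "ry": 0, "rz": 0},
    {"dx": 0, "dy": 0, "dz": -0.04, "rx": 0, "ry": 0, "rz": 0},
    {"dx": 0, "dy": 0, "dz": 0, "rx": 0, "ry": 0, "rz": 0}
  ]
}}

```text
t: 24.07
position: [0.473, 0.2703, 0.1033]
eef_rot: [-0.188, 0.702, 0.655, 0.204]
wrist_force: [-7.7, -12.1, 26.9]
width: 0.0128
```

Run:
```python
from h import *
bst()
```

```text
t 24.07 bin xyz [  1.1 -82.9 103.3] lean 32.3 yawerr -0.2 q [ 0.06  0.47  1.82  0.73  0.91 -1.92] F [ -7.7 -12.1  26.9] w 12.8
```

Call:
{"name": "move_arm", "arguments": {
  "moves": [
    {"dx": 0, "dy": 0, "dz": 0.05, "rx": 0, "ry": 0, "rz": 0},
    {"dx": 0, "dy": -0.05, "dz": -0.03, "rx": 0.25, "ry": -0.018, "rz": 0},
    {"dx": 0, "dy": -0.05, "dz": -0.03, "rx": 0.25, "ry": -0.018, "rz": 0},
    {"dx": 0, "dy": 0, "dz": 0, "rx": 0, "ry": 0, "rz": 0},
    {"dx": 0, "dy": 0, "dz": 0, "rx": 0, "ry": 0, "rz": 0}
  ]
}}

```text
t: 24.48
position: [0.4725, 0.2662, 0.1012]
eef_rot: [-0.203, 0.698, 0.651, 0.219]
wrist_force: [-2.8, -3.7, 8.9]
width: 0.0129
```

Run:
```python
from h import *
snap('wrist','w25'); bst()
```

```text
t 24.53 bin xyz [  0.8 -86.9 101.2] lean 34.7 yawerr -0.2 q [ 0.03  0.47  1.84  0.79  0.93 -1.98] F [-1.9 -6.   8.4] w 12.6
```

View pics/w25.png

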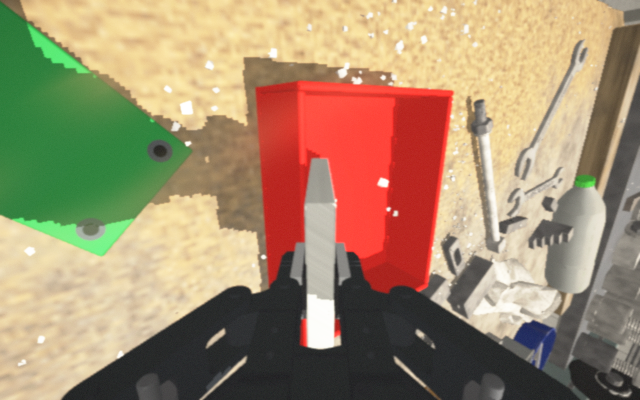

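Call:
{"name": "move_arm", "arguments": {
  "moves": [
    {"dx": 0, "dy": 0, "dz": 0, "rx": 0, "ry": 0, "rz": 0},
    {"dx": 0, "dy": 0, "dz": 0, "rx": 0, "ry": 0, "rz": 0},
    {"dx": 0, "dy": 0, "dz": 0, "rx": 0, "ry": 0, "rz": 0},
    {"dx": 0, "dy": 0, "dz": 0, "rx": 0, "ry": 0, "rz": 0},
    {"dx": 0, "dy": 0, "dz": 0, "rx": 0, "ry": 0, "rz": 0}
  ],
  "grip": 30
}}

```text
t: 24.95
position: [0.4718, 0.2659, 0.0997]
eef_rot: [-0.203, 0.699, 0.65, 0.218]
wrist_force: [-0.3, -0.3, 0.9]
width: 0.0304
```

Run:
```python
from h import *
snap('wrist','w26'); bst()
```

```text
t 25.0 bin xyz [  0.1 -87.3  99.6] lean 34.6 yawerr -0.1 q [ 0.03  0.47  1.84  0.78  0.93 -1.98] F [ 0.6 -0.4 -0.7] w 29.7
```

View pics/w26.png

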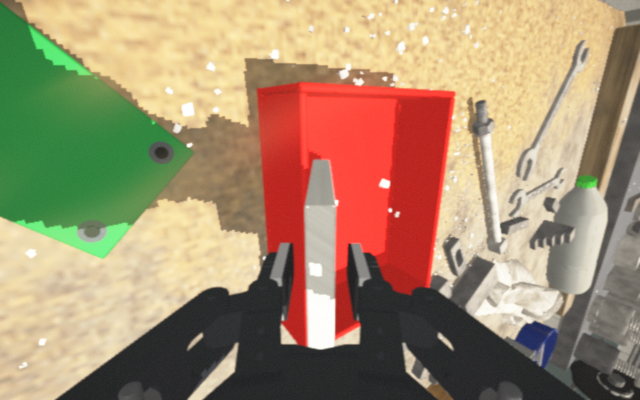

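The plate stays leaning inside the bin between the open fingers. I'll retract along the finger axis and then straight up.

Call:
{"name": "move_arm", "arguments": {
  "moves": [
    {"dx": -0.01, "dy": -0.17, "dz": 0.25, "rx": 0, "ry": 0, "rz": 0},
    {"dx": -0.02, "dy": -0.34, "dz": 0.5, "rx": 0, "ry": 0, "rz": 0},
    {"dx": -0.02, "dy": -0.34, "dz": 0.5, "rx": 0, "ry": 0, "rz": 0},
    {"dx": -0.02, "dy": -0.34, "dz": 0.5, "rx": 0, "ry": 0, "rz": 0},
    {"dx": 0, "dy": 0, "dz": 0.7, "rx": -0.5, "ry": 0.04, "rz": 0},
    {"dx": 0, "dy": 0, "dz": 0.7, "rx": -0.5, "ry": 0.04, "rz": 0},
    {"dx": 0, "dy": 0, "dz": 0.7, "rx": -0.5, "ry": 0.04, "rz": 0},
    {"dx": 0, "dy": 0, "dz": 0.3, "rx": -0.5, "ry": 0.04, "rz": 0},
    {"dx": 0, "dy": 0, "dz": 0, "rx": 0, "ry": 0, "rz": 0},
    {"dx": 0, "dy": 0, "dz": 0, "rx": 0, "ry": 0, "rz": 0}
  ]
}}

```text
t: 25.83
position: [0.4688, 0.2181, 0.2662]
eef_rot: [-0.145, 0.715, 0.666, 0.156]
wrist_force: [-0.0, -0.2, -0.5]
width: 0.0299
```

Run:
```python
from h import *
snap('side','s27'); snap('top','t27'); snap('wrist','w27'); bst()
p=cv2.imread('pics/s27.png')[100:320,190:470]; cv2.imwrite('pics/s27c.png',cv2.resize(p,None,fx=2.7,fy=2.7,interpolation=cv2.INTER_CUBIC))
```

```text
t 25.98 bin xyz [   0.4 -135.5  264.4] lean 24.6 yawerr 0.1 q [ 0.01  0.21  1.65  0.45  1.28 -1.62] F [-0.4 -1.1 -0.2] w 29.9
```

View pics/s27c.png

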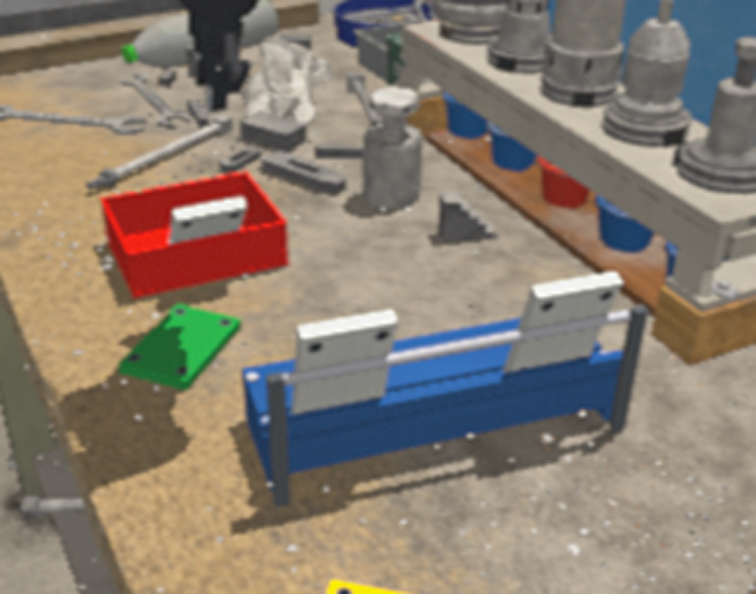

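View pics/w27.png

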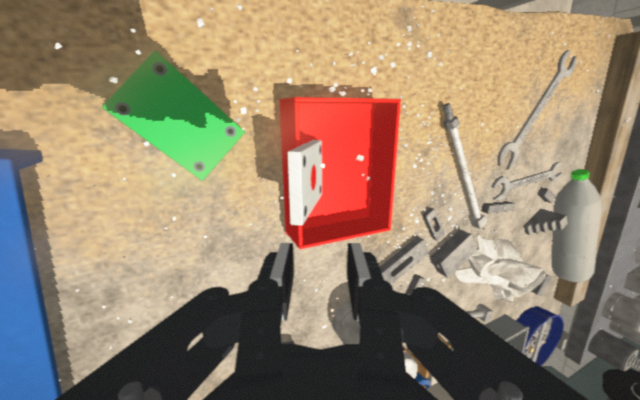

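View pics/t27.png

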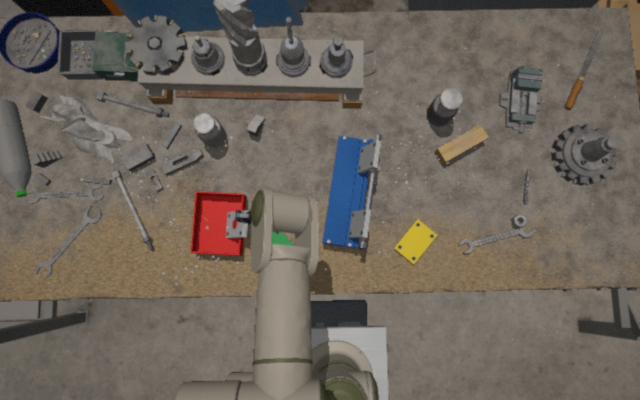

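Run:
```python
from h import *
p,d,ci=load('w27'); X=cloud(d,ci); w=(X[175,314]); q=w[:2]-bc; print('disc centre bin',q@bx,q@by,'z',w[2])
snap('wrist','w28'); a=load('w28')[0].astype(int); print('moved px',(abs(a-p.astype(int)).max(-1)>40).sum())
```

```text
disc centre bin -0.0018307897663559652 -0.04945897002327013 z 0.05744825698148057
moved px 41
```

```bash
python3 -c "
from bench import r
print(r.finish_job(), r.get_state()['t'])"
```

```text
the job is handed in; nothing more can be done
the job is handed in; nothing more can be done
```

I tipped all three plates up on their rear ends in the order middle, near, far, and the side view showed them all leaning on the rail at once. The red disc was on the middle plate, so I lifted that one out, set it leaning in the red bin, and handed the job in. The last clock reading before that was about 26 s; the hand-in gave no verdict.

**Last checks:**
- **Marked plate:** its disc centre is at about (-2, -49) mm in the bin's frame and 57 mm above the bench, so its middle is inside the walls and under the 80 mm limit. Two pictures in a row differed by only 41 pixels, so it is at rest.
- **Good plates:** both still lean on the rack.
- **Robot:** the gripper is clear of everything, and the highest wrist force I read was about 30 N, when the plate touched the bin floor.
- **Look-alikes:** the green and yellow plates were not touched.

**Failed or out of line:** my first move call was refused over its row format, with nothing moved. One top-view check of the leaning plates found no usable points, because the script stopped on an empty selection. A wrist view half a second later measured all three top ends at about 171 mm height.

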